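Put the spare wheel hexes away in the parts case

ROBOT

A 6-joint arm with a two-finger parallel gripper is mounted at the origin on the work surface. World frame = base frame: x ahead of the robot, y to its left, z up, the work surface at z = 0. Lengths are in m, angles in degrees, forces in N, time in s.
With the tool pointing down it reaches from about 0.25 to 0.725 m from the base axis. Payload 9.7 kg.
Tool frame: the origin (TCP) lies midway between the tips of the shut fingers; the grasp point (between the pads) lies 19 mm behind it; z points along the fingers, y is the direction in which the jaws open and shut (so a half turn about z gives the same grasp; the last joint's range is limited). The gripper opens to 85 mm and grips with 20 to 120 N. Pads are 22 mm wide; open, the fingers measure 114 mm over their backs; the gripper's body (76 mm by 85 mm) begins 54 mm behind the grasp point. The pads swing forward as they close: fully open they stand 13 mm farther back than shut.
Start: joints at [-76.261, 4.979, 10.078, 95.1, 0, 90], TCP at [0.131, -0.534, 0.231] pointing down, gripper open.
Joint ranges: [-179.16, 179.16], [-48.56, 103.87], [-65.8, 70.77], [-126.05, 130.52], [-82.76, 87.17], [-180, 180]. Speed limits (degrees/s): [127.2, 127.2, 147.25, 180, 180, 180].

INTERFACE

Orientations are given as [roll, pitch, yaw] about the fixed x, y, z axes, in that order (R = Rz(yaw) Ry(pitch) Rx(roll)).
In Python, from workcell import get_obs, camera, get_calibration, job_done gives the robot as it stands.
- The arm moves only by the tool play_rows, never from a script. Its argument "commands" is text: rows parted by semicolons, each of 5 numbers parted by spaces: the opening, from 0 (shut) to 1 (fully open), then the shift along the world's x, y, z in mm, then the turn about the world's z in degrees. A call has 1 to 10 rows; each row is the pose to reach, as a shift and turn from the pose commanded when the call began; what a row does not reach only later rows make up. A row lasts 1/12 s, in which the tool goes at most 41.7 mm and 7.16 degrees, less where a joint would pass 70% of its speed; a pose out of reach is approached as far as the arm can. A call with a gripper value outside its range is refused whole. The fingers move at their own pace and stop on an object; "force" is the grip in N (left out, the last holds). Time passes only in rows, so rows that repeat a pose let the fingers close. It gives the time, the measured TCP pose, the force and the opening at its end, in the units of the state.
- get_obs(): the state, without advancing time (a new reading comes with each control period).
- camera(name): name is "scene" or "top" or "wrist"; returns the picture (384x512x3 uint8, red, green, blue); there is no depth.
- get_calibration(name): a dict with "fx", "fy", "cx", "cy" (pixels), "eye" and "attitude" of the camera in the world; the wrist camera has in their place "mount" (4x4, takes a point from camera to tool coordinates, whose origin is the TCP and whose axes are the flange's). Camera axes: x right, y down, z forward; pixel columns grow to the right and rows downward; lengths in m; the calibration is good to about 2 mm. A picture is of the moment at which its call begins: read the wrist's pose just before it. get_calibration takes no time and is no camera call.
- job_done(): hands the job in, once; it reports no verdict.
The state is a dict: "time": time; "q": joint angles; "qd": joint speeds; "joint_efforts": joint torques, N m; "ee_pos": TCP position; "tcp_rot": TCP orientation; "wrist_force": force on the tool from outside, world axes, zero at the start; "torque": the same for the moment, N m; "opening": finger opening in m.
Only numpy, scipy, OpenCV 4.12 (cv2) and the standard library are available. Lean on these libraries where they do the work, as an engineer would, in place of code of your own. Each camera call takes 0.05 s, during which the arm holds its last target.

TASK

Put the spare wheel hexes away: lever up the tight lid of the parts case with the blade of the flat opener at the notch, swing it wide open, pour the hexes out of the cup into the case and add any that lie loose on the bench. Then shut the lid fully, leave the empty cup standing upright on the bench and the opener lying on its mat. Do not push the flask, the gamepad or the phone about.

Things in the scene. Friction and masses are not known exactly. Their poses are not given: they have to be found in the camera images.
- case: grey plastic parts case fixed to the bench: 130 deep (its own x) x 170 wide (y) x 55 high without the lid, walls and floor 4 thick, open inside. Origin at the centre of its underside, x points to the hinged back, -x to the notched front, z up
- notch (a point): centre of the pry notch on the outer face of the case's front wall: a gap 44 wide (case y) and 8 high, cut through the 4 thick wall directly under the lid, centred 51 above the bench; the inside behind it is clear
- lid (a joint): angle of the case lid, rad: 0 shut, up to 1.9, past upright. Tight hinge: about 1 to 2 N at the free edge to move it, and it stays where it is left at any angle
- lid_edge (a point): middle of the lid's free front edge (moves with the lid, half-way through its thickness). The lid is a flat dark grey plate 130 x 170 x 6, flush with the case's walls when shut, underside 55.5 above the bench; there is no handle and nothing to pinch
- lid_hinge (a point): middle of the hinge axis on the case's back top edge, 55.5 above the bench and 130 behind the outer face of the front wall; axis along case y
- mat: thin pale blue-grey rubber mat fixed to the bench where the opener is kept: 260 (its x) x 150 (y) x 2 thick, origin at the centre of its underside
- opener_mid (a point): centre of the handle of the flat opener (loose, 80 g): square-sided black handle 100 long (its x) x 18 wide (y) x 20 high (z), z up as it lies on the mat. A steel blade 16 wide and 2.5 thick runs out of the handle's +x end at mid-height, reaching 110 from this centre; its flat lies level
- opener_tip (a point): tip of the opener's blade, 110 from opener_mid along the opener's x
- cup_mid (a point): centre, half-way up, of the white plastic parts cup (loose, 70 g): round, 72 high, outside diameter 54 at the foot, 64 here, 74 at the rim, walls 3, floor 4; z up. It holds 4 to 6 hexes
- cup_rim (a point): centre of the cup's mouth, 36 above cup_mid along its z
- cuphex1_mid (a point): plain aluminium wheel hex: hexagonal block 17 across flats, 20 long along its own z axis, thin bore, 12 g, smooth; the point is its centre (10 above the bench when upright on an end). Starts in the cup
- cuphex2_mid (a point): plain aluminium wheel hex: hexagonal block 17 across flats, 20 long along its own z axis, thin bore, 12 g, smooth; the point is its centre (10 above the bench when upright on an end). Starts in the cup
- cuphex3_mid (a point): plain aluminium wheel hex: hexagonal block 17 across flats, 20 long along its own z axis, thin bore, 12 g, smooth; the point is its centre (10 above the bench when upright on an end). Starts in the cup
- cuphex4_mid (a point): plain aluminium wheel hex: hexagonal block 17 across flats, 20 long along its own z axis, thin bore, 12 g, smooth; the point is its centre (10 above the bench when upright on an end). Starts in the cup; may be absent
- cuphex5_mid (a point): plain aluminium wheel hex: hexagonal block 17 across flats, 20 long along its own z axis, thin bore, 12 g, smooth; the point is its centre (10 above the bench when upright on an end). Starts in the cup; may be absent
- cuphex6_mid (a point): plain aluminium wheel hex: hexagonal block 17 across flats, 20 long along its own z axis, thin bore, 12 g, smooth; the point is its centre (10 above the bench when upright on an end). Starts in the cup; may be absent
- loosehex1_mid (a point): plain aluminium wheel hex: hexagonal block 17 across flats, 20 long along its own z axis, thin bore, 12 g, smooth; the point is its centre (10 above the bench when upright on an end). Starts standing on the bench; may be absent
- loosehex2_mid (a point): plain aluminium wheel hex: hexagonal block 17 across flats, 20 long along its own z axis, thin bore, 12 g, smooth; the point is its centre (10 above the bench when upright on an end). Starts standing on the bench; may be absent
- loosehex3_mid (a point): plain aluminium wheel hex: hexagonal block 17 across flats, 20 long along its own z axis, thin bore, 12 g, smooth; the point is its centre (10 above the bench when upright on an end). Starts standing on the bench; may be absent
- flask: bystander: dark steel drinking flask, 70 diameter, 230 high, origin at its foot
- gamepad: bystander: tan game controller, about 90 x 150 x 35 high, origin under its middle
- phone: bystander: black phone lying flat, 148 x 72 x 9
Mind the look-alikes: they are no part of the job. What is shaped like the part that bears opener_mid but red or turquoise is not meant.

How it is judged:
By the outcome, as a careful person would: the job done as asked, in the order asked, and still so for the second after the job is handed in, with the robot touching nothing.
Of cuphex4, cuphex5, cuphex6 only 1 to 3 are there at a start; the rules pass over those that are not, and their reading is None.
Of loosehex1, loosehex2, loosehex3 only 1 to 3 are there at a start; the rules pass over those that are not, and their reading is None.
At some moment in a run one of loosehex1, loosehex2, loosehex3, cup, opener may be knocked a few centimetres aside while the robot is not near it.
Once in a run the grip may slacken for a moment while it holds something.
It also fails if it takes over 210 s, if anything falls off the work surface, if the arm or the gripper's body presses on something with over 40 N, if the wrist force passes 120 N, or if a joint passes its speed limit or range.

## Working session

There is one attempt and no reset: what is moved stays moved. The work goes in short steps, Python scripts to look and compute and a tool call to move; the robot and the scene stay as the last step left them, time stands still between calls to the robot, and variables do not carry over. Pictures are saved under pics/ and viewed, and the job is handed in when it is done.

Besides the shell and the picture viewer there is one more tool, called after ">>>" by a JSON object that holds its "method" and its "body", one argument or row to a line. play_rows: Moves the arm, as the interface text tells. Its arguments: {"type":"object","properties":{"commands":{"type":"string"},"force":{"type":"number"}},"required":["commands"]}

```bash
ls; mkdir -p pics
cat > h.py <<'E'
import numpy as np, cv2
from workcell import get_obs, camera, get_calibration, job_done
def snap(n,f):
    im=camera(n); cv2.imwrite('pics/'+f,cv2.cvtColor(im,cv2.COLOR_RGB2BGR)); return im
E
python3 - <<'E'
from h import *
o=get_obs(); print(o)
for n in ['scene','top','wrist']:
    print(n,get_calibration(n)); snap(n,n+'0.png')
E
```

```text
pics
{'time': 0.0, 'q': array([-7.62611392e+01,  5.01067471e+00,  1.00347675e+01,  9.50999815e+01,
       -2.64008406e-03,  9.00009752e+01]), 'qd': array([ 0.03992442, -0.01412294, -0.02391456,  0.10214852, -0.02808661,
        0.03020872]), 'joint_efforts': array([ 3.61935026e-04, -5.20392323e+01,  4.64805186e+01,  1.62611768e-02,
        8.86127191e-05,  5.40573666e-06]), 'ee_pos': array([ 0.13055571, -0.53404207,  0.23058996]), 'tcp_rot': array([-1.79924111e+02,  2.64137341e-03,  1.37378891e+01]), 'wrist_force': array([-0.34945037,  0.10579869, -0.87187206]), 'torque': array([-0.08217095,  0.03968867,  0.02909235]), 'opening': 0.08513350008666105}
scene {'fx': 390.2654045723119, 'fy': 390.2654045723119, 'cx': 262.3941368178609, 'cy': 187.2127791852336, 'eye': array([1.10543331, 0.79264289, 0.99818882]), 'attitude': array([-132.36945058,   -1.21978875,  145.37281133])}
top {'fx': 426.4938269654429, 'fy': 426.4938269654429, 'cx': 259.8933115361151, 'cy': 193.03095956190248, 'eye': array([ 0.35394574, -0.01647354,  1.48718433]), 'attitude': array([-173.90816615,    0.34585124,  -90.44027089])}
wrist {'fx': 312.7818669237427, 'fy': 312.7818669237427, 'cx': 254.70256696160496, 'cy': 194.21730159969943, 'mount': array([[-3.40834861e-04, -9.61836275e-01, -2.73625408e-01,
         6.99648171e-02],
       [ 9.99999842e-01, -4.50095318e-04,  3.36530140e-04,
         1.30718059e-03],
       [-4.46844412e-04, -2.73625250e-01,  9.61836277e-01,
        -1.42493986e-01],
       [ 0.00000000e+00,  0.00000000e+00,  0.00000000e+00,
         1.00000000e+00]])}
```

View pics/top0.png

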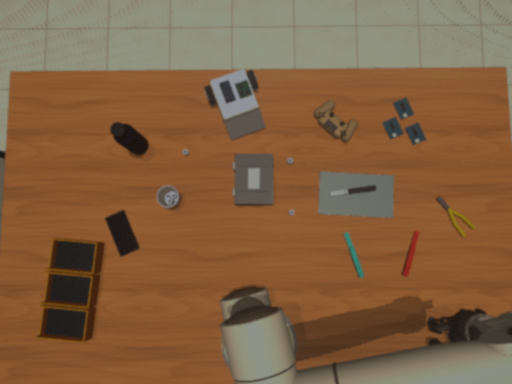

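View pics/scene0.png

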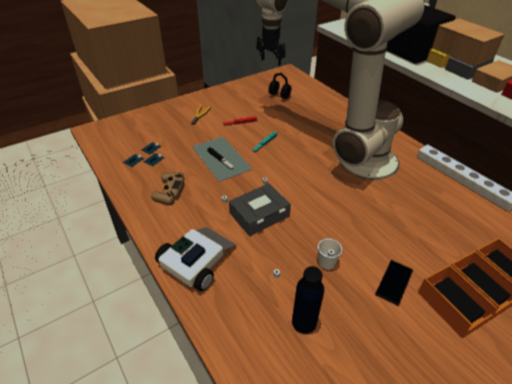

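View pics/wrist0.png

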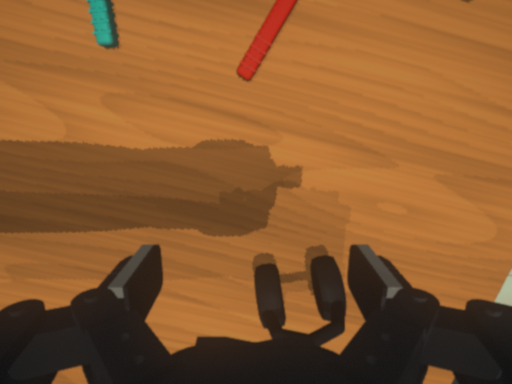

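```bash
cat >> h.py <<'E'
from scipy.spatial.transform import Rotation as R
def campose(n,obs=None):
    c=get_calibration(n); K=np.array([[c['fx'],0,c['cx']],[0,c['fy'],c['cy']],[0,0,1]])
    if 'eye' in c: return K,R.from_euler('xyz',c['attitude'],degrees=True).as_matrix(),np.array(c['eye'])
    M=np.array(c['mount']); Rt=R.from_euler('xyz',obs['tcp_rot'],degrees=True).as_matrix()
    return K,Rt@M[:3,:3],obs['ee_pos']+Rt@M[:3,3]
def px2w(n,uv,z,obs=None):
    K,Rm,e=campose(n,obs); uv=np.atleast_2d(uv)
    d=np.c_[(uv-[K[0,2],K[1,2]])/[K[0,0],K[1,1]],np.ones(len(uv))]@Rm.T
    return e+d*((z-e[2])/d[:,2])[:,None]
def w2px(n,P,obs=None):
    K,Rm,e=campose(n,obs); c=(np.atleast_2d(P)-e)@Rm
    return c[:,:2]/c[:,2:]*[K[0,0],K[1,1]]+[K[0,2],K[1,2]]
def crop(im,x0,y0,x1,y1,s,f):
    c=cv2.resize(im[y0:y1,x0:x1],None,fx=s,fy=s,interpolation=cv2.INTER_CUBIC)
    cv2.imwrite('pics/'+f,cv2.cvtColor(c,cv2.COLOR_RGB2BGR))
E
python3 - <<'E'
from h import *
t=cv2.cvtColor(cv2.imread('pics/top0.png'),4); s=cv2.cvtColor(cv2.imread('pics/scene0.png'),4)
crop(t,140,130,400,230,3,'tc.png'); crop(s,180,120,380,340,3.0,'sc.png') if 0 else crop(s,180,130,360,290,3.5,'sc.png')
for nm,p,z in [('case',(253,180),.06),('cup',(169,197),.07),('h1',(185,152),.02),('h2',(290,160),.02),('h3',(292,212),.02),('op',(353,190),.012),('flask',(130,138),.1),('gp',(335,122),.02)]:
    w=px2w('top',p,z)[0]; print(nm,w.round(3),np.hypot(*w[:2]).round(3))
E
```

```text
case [0.551 0.014 0.06 ] 0.551
cup [0.494 0.295 0.07 ] 0.576
h1 [0.657 0.252 0.02 ] 0.704
h2 [ 0.626 -0.115  0.02 ] 0.636
h3 [ 0.444 -0.119  0.02 ] 0.46
op [ 0.519 -0.333  0.012] 0.617
flask [0.69  0.421 0.1  ] 0.808
gp [ 0.76  -0.275  0.02 ] 0.808
```

View pics/tc.png

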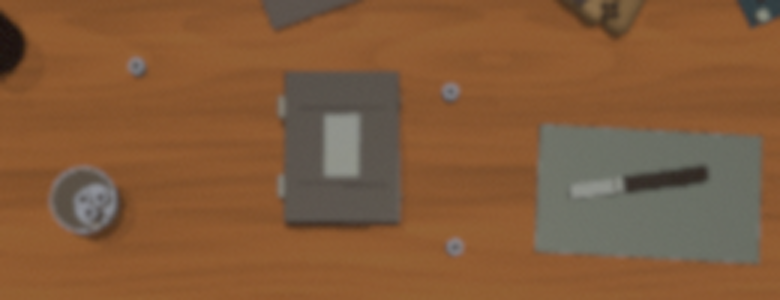

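View pics/sc.png

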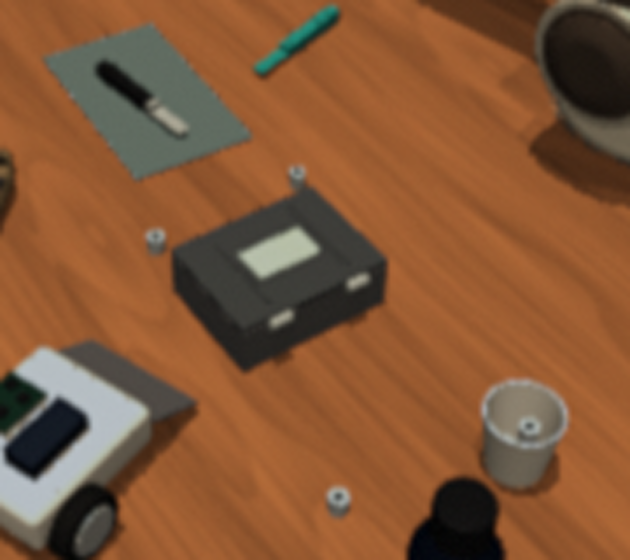

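>>> {"method": "play_rows", "body": {
  "commands": "1 280 240 20 -64;1 280 240 20 -64;1 280 240 20 -64;1 280 240 20 -64;1 280 240 20 -64;1 280 240 20 -64;1 280 240 20 -64;1 280 240 20 -64;1 280 240 20 -64;1 280 240 20 -64",
  "force": 100
}}

```text
time: 0.98
ee_pos: [0.3637, -0.341, 0.2508]
tcp_rot: [-177.3, 0.1, -44.4]
wrist_force: [-0.3, -0.5, 0.0]
opening: 0.085
```

>>> {"method": "play_rows", "body": {
  "commands": "1 140 124 0 -32;1 140 124 0 -32;1 140 124 0 -32;1 140 124 0 -32;1 140 124 0 -32;1 140 124 0 -32;1 140 124 0 -32"
}}

```text
time: 1.57
ee_pos: [0.2529, -0.3856, 0.2509]
tcp_rot: [-170.6, 1.0, -62.5]
wrist_force: [-0.3, -0.3, -0.9]
opening: 0.0852
```

Run:
```python
from h import *
o=get_obs(); print(o['time'],o['q'].round(1),o['ee_pos'].round(4),o['tcp_rot'].round(2))
snap('wrist','w1.png')
```

```text
1.5667 [-62.5  -6.    0.9  98.    9.4 179.9] [ 0.2529 -0.3856  0.2509] [-170.6     1.04  -62.48]
```

View pics/w1.png

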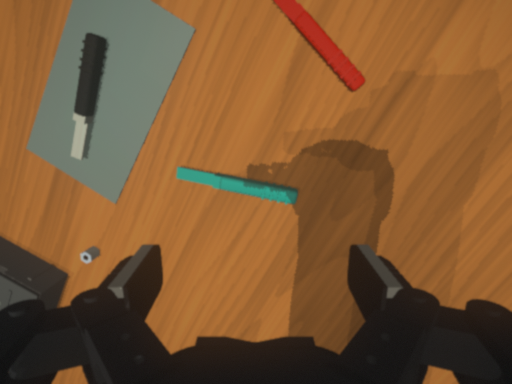

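>>> {"method": "play_rows", "body": {
  "commands": "1 -40 -30 0 90;1 -40 -30 0 90;1 -40 -30 0 90;1 -40 -30 0 90;1 -40 -30 0 90;1 -40 -30 0 90;1 -40 -30 0 90;1 -40 -30 0 90;1 -40 -30 0 90;1 -40 -30 0 90"
}}

```text
time: 2.45
ee_pos: [0.2139, -0.4154, 0.251]
tcp_rot: [-170.6, 1.0, 8.7]
wrist_force: [0.3, -0.9, 0.9]
opening: 0.0853
```

Run:
```python
from h import *
o=get_obs(); print(o['time'],o['q'].round(1),o['ee_pos'].round(4),o['tcp_rot'].round(2))
snap('wrist','w2.png')
```

```text
2.45 [-63.9   3.4  10.  105.9   1.9 107.4] [ 0.2139 -0.4154  0.251 ] [-170.57    1.01    8.67]
```

View pics/w2.png

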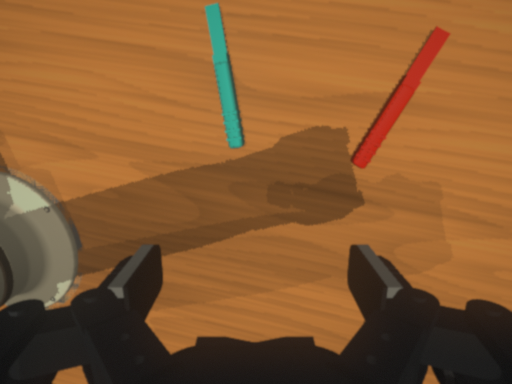

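>>> {"method": "play_rows", "body": {
  "commands": "1 250 190 0 20;1 250 190 0 20;1 250 190 0 20;1 250 190 0 20;1 250 190 0 20;1 250 190 0 20;1 250 190 0 20;1 250 190 0 20;1 250 190 0 20;1 250 190 0 20"
}}

```text
time: 3.33
ee_pos: [0.4645, -0.2244, 0.2508]
tcp_rot: [-170.6, 1.0, 28.3]
wrist_force: [-0.5, 0.2, -0.5]
opening: 0.0856
```

Run:
```python
from h import *
o=get_obs(); print(o['time'],o['q'].round(1),o['ee_pos'].round(4),o['tcp_rot'].round(2))
snap('wrist','w3.png')
```

```text
3.3333 [-28.2   9.3  16.4 105.6   4.3 123.3] [ 0.4645 -0.2244  0.2508] [-170.57    1.04   28.33]
```

View pics/w3.png

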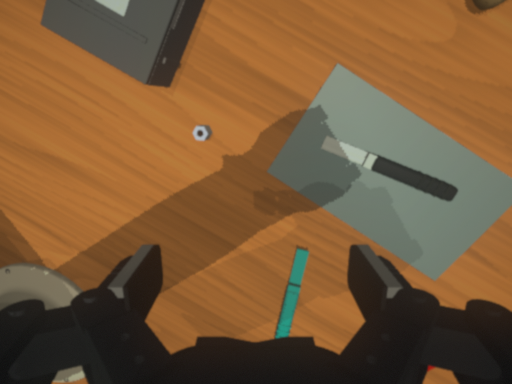

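>>> {"method": "play_rows", "body": {
  "commands": "1 0 0 0 80;1 0 0 0 80;1 0 0 0 80;1 0 0 0 80;1 0 0 0 80;1 0 0 0 80;1 0 0 0 80;1 0 0 0 80;1 0 0 0 80;1 0 0 0 80"
}}

```text
time: 4.22
ee_pos: [0.4629, -0.2265, 0.2515]
tcp_rot: [-170.6, 1.0, 100.1]
wrist_force: [-0.2, -0.1, -0.3]
opening: 0.0854
```

>>> {"method": "play_rows", "body": {
  "commands": "1 0 0 0 80;1 0 0 0 80;1 0 0 0 80;1 0 0 0 80;1 0 0 0 80;1 0 0 0 80;1 0 0 0 80;1 0 0 0 80;1 0 0 0 80;1 0 0 0 80"
}}

```text
time: 5.05
ee_pos: [0.4628, -0.2264, 0.2516]
tcp_rot: [-170.6, 1.0, 171.7]
wrist_force: [0.5, 0.2, 0.9]
opening: 0.0853
```

>>> {"method": "play_rows", "body": {
  "commands": "1 0 0 0 80;1 0 0 0 80;1 0 0 0 80;1 0 0 0 80;1 0 0 0 80;1 0 0 0 80;1 0 0 0 80;1 0 0 0 80;1 0 0 0 80;1 0 0 0 80"
}}

```text
time: 5.88
ee_pos: [0.4627, -0.2264, 0.2517]
tcp_rot: [-170.6, 1.0, -116.7]
wrist_force: [-0.1, 0.8, -0.2]
opening: 0.0855
```

>>> {"method": "play_rows", "body": {
  "commands": "1 0 0 0 80;1 0 0 0 80;1 0 0 0 80;1 0 0 0 80;1 0 0 0 80;1 0 0 0 80;1 0 0 0 80;1 0 0 0 80;1 0 0 0 80;1 0 0 0 80"
}}

```text
time: 6.72
ee_pos: [0.4627, -0.2265, 0.2516]
tcp_rot: [-170.6, 1.0, -45.1]
wrist_force: [0.2, -0.9, -1.2]
opening: 0.0859
```

Run:
```python
from h import *
o=get_obs(); print(o['time'],o['q'].round(1),o['ee_pos'].round(4),o['tcp_rot'].round(2))
snap('wrist','w4.png')
```

```text
6.7167 [ -31.2   -1.     5.7   95.5    9.4 -166. ] [ 0.4627 -0.2265  0.2516] [-170.61    0.98  -45.07]
```

View pics/w4.png

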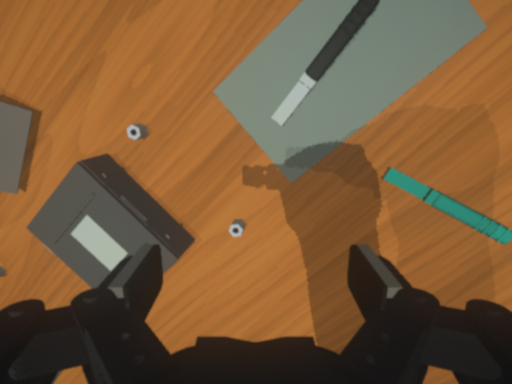

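Run:
```python
from h import *
w=cv2.cvtColor(cv2.imread('pics/w4.png'),4)
w=np.clip(w.astype(float)*2,0,255).astype(np.uint8)
crop(w,20,140,220,300,4,'w4c.png')
```

```text
(no output)
```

View pics/w4c.png

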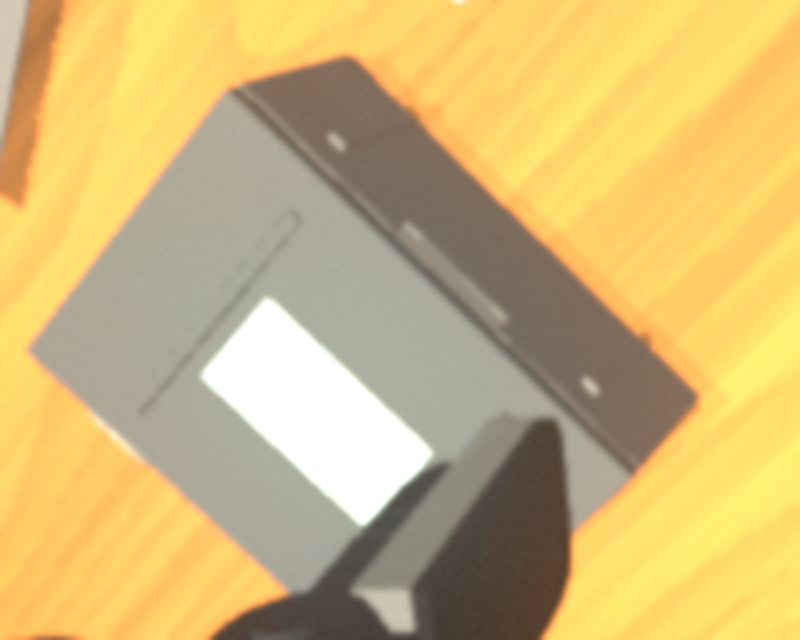

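Run:
```python
from h import *
o=get_obs()
o['ee_pos']=np.array([0.4627,-0.2265,0.2516]);o['tcp_rot']=np.array([-170.61,.98,-45.07])
p=lambda uv,z:px2w('wrist',uv,z,o).round(4)
print('notch',p([(146.2,220),(121.2,197)],.047))
print('lid front',p([(78.75,162),(178,257.5)],.0615), 'back', p([(20+30/4,140+348/4)],.0615))
print('hexes',p([(136,131),(237,228)],.02))
print('top lid', px2w('top',[(140+285/3,130+72/3),(140+398/3,130+72/3),(140+285/3,130+223/3),(140+399/3,130+222/3)],.0615).round(4))
```

```text
notch [[ 0.5342 -0.0523  0.047 ]
 [ 0.5764 -0.0514  0.047 ]]
lid front [[ 0.6373 -0.0561  0.0615]
 [ 0.4726 -0.0549  0.0615]] back [[0.6391 0.0724 0.0615]]
hexes [[ 0.6222 -0.118   0.02  ]
 [ 0.4444 -0.1207  0.02  ]]
top lid [[ 0.6402  0.0745  0.0615]
 [ 0.639  -0.0534  0.0615]
 [ 0.4687  0.0747  0.0615]
 [ 0.4688 -0.0527  0.0615]]
```

>>> {"method": "play_rows", "body": {
  "commands": "1 0 0 0 7;1 0 0 0 14;1 0 0 0 20;1 0 0 0 24;1 0 0 0 24;1 0 0 0 24"
}}

```text
time: 7.27
ee_pos: [0.4838, -0.1819, 0.2515]
tcp_rot: [-172.5, 1.0, -25.0]
wrist_force: [0.0, -0.0, 0.4]
opening: 0.0856
```

Run:
```python
from h import *
o=get_obs(); print(o['time'],o['q'].round(1),o['ee_pos'].round(4),o['tcp_rot'].round(2))
```

```text
7.2667 [ -24.7    1.7    8.6   97.9    7.5 -179.8] [ 0.4838 -0.1819  0.2515] [-172.49    1.05  -24.96]
```

>>> {"method": "play_rows", "body": {
  "commands": "1 0 0 0 7;1 0 0 0 14;1 0 0 0 21;1 0 0 0 26;1 0 0 0 26;1 0 0 0 26;1 0 0 0 26;1 0 0 0 26"
}}

```text
time: 7.93
ee_pos: [0.5047, -0.0358, 0.2512]
tcp_rot: [-176.4, 1.3, -6.3]
wrist_force: [-1.0, 0.3, -0.4]
opening: 0.0852
```

Run:
```python
from h import *
o=get_obs(); print(o['time'],o['q'].round(1),o['ee_pos'].round(4),o['tcp_rot'].round(2))
```

```text
7.9333 [  -6.1    0.7    7.8   98.4    3.7 -179.8] [ 0.5047 -0.0358  0.2512] [-176.35    1.32   -6.29]
```

>>> {"method": "play_rows", "body": {
  "commands": "1 0 0 0 7;1 0 0 0 14;1 0 0 0 21;1 0 0 0 23;1 0 0 0 23;1 0 0 0 23;1 0 0 0 23;1 0 0 0 23"
}}

```text
time: 8.6
ee_pos: [0.4776, 0.1106, 0.2512]
tcp_rot: [-178.9, 1.4, 12.2]
wrist_force: [-0.5, -0.4, 0.4]
opening: 0.0854
```

Run:
```python
from h import *
o=get_obs(); print(o['time'],o['q'].round(2),o['ee_pos'].round(4),o['tcp_rot'].round(2))
```

```text
8.6 [  12.37   -1.3     5.84   98.55    1.14 -179.84] [0.4776 0.1106 0.2512] [-178.87    1.41   12.21]
```

>>> {"method": "play_rows", "body": {
  "commands": "1 0 0 0 7;1 0 0 0 9;1 0 0 0 9;1 0 0 0 9;1 0 0 0 9"
}}

```text
time: 9.02
ee_pos: [0.4656, 0.1481, 0.2511]
tcp_rot: [179.3, 1.5, 18.0]
wrist_force: [1.1, 0.5, -0.9]
opening: 0.0849
```

Run:
```python
from h import *
o=get_obs(); print(o['time'],o['q'].round(2),o['ee_pos'].round(4),o['tcp_rot'].round(2))
```

```text
9.0167 [  18.07   -1.45    5.69   98.62   -0.72 -179.92] [0.4656 0.1481 0.2511] [179.28   1.48  17.99]
```

>>> {"method": "play_rows", "body": {
  "commands": "1 0 0 0 -7;1 0 0 0 -14;1 0 0 0 -21;1 0 0 0 -28;1 5 -40 -10 -35;1 10 -80 -20 -42;1 15 -120 -30 -49;1 20 -160 -40 -56;1 25 -200 -40 -63;1 30 -240 -40 -70"
}}

```text
time: 9.85
ee_pos: [0.4947, -0.0942, 0.2105]
tcp_rot: [179.3, 1.5, -52.4]
wrist_force: [2.0, 0.4, 0.3]
opening: 0.0856
```

>>> {"method": "play_rows", "body": {
  "commands": "1 10 -230 0 -30;1 10 -230 0 -30;1 10 -230 0 -30;1 10 -230 0 -30;1 10 -230 0 -30;1 10 -230 0 -30;1 10 -230 0 -30;1 10 -230 0 -30"
}}

```text
time: 10.52
ee_pos: [0.5043, -0.3232, 0.2103]
tcp_rot: [179.2, 1.5, -82.2]
wrist_force: [-0.2, -0.6, 0.4]
opening: 0.0851
```

Run:
```python
from h import *
o=get_obs(); print(o['time'],o['q'].round(2),o['ee_pos'].round(4),o['tcp_rot'].round(2))
snap('wrist','w5.png')
```

```text
10.5167 [ -32.97   13.16   16.96   95.39    0.66 -130.84] [ 0.5043 -0.3232  0.2103] [179.23   1.54 -82.15]
```

View pics/w5.png

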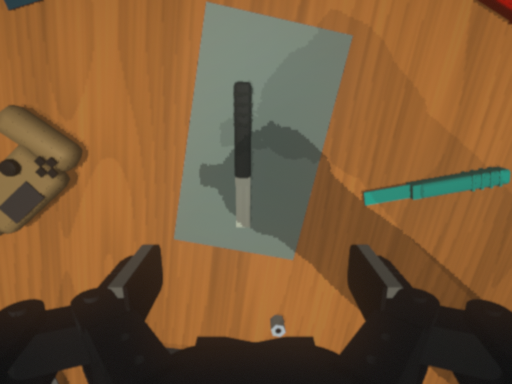

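Run:
```python
from h import *
o=get_obs(); o['ee_pos']=np.array([0.5043,-0.3232,0.2103]);o['tcp_rot']=np.array([179.23,1.54,-82.15])
w=cv2.cvtColor(cv2.imread('pics/w5.png'),4); roi=w[75:235,200:285].astype(int)
m=((roi.max(2)<45)).astype(np.uint8)
# handle
n,l,st,c=cv2.connectedComponentsWithStats(m); i=1+np.argmax(st[1:,4]); ys,xs=np.where(l==i)
r=cv2.minAreaRect(np.c_[xs,ys].astype(np.float32)); print(r,st[i])
ends=np.array([[243.5,83],[242.7,178]])
b=cv2.boxPoints(r)+[200,75]; print(b.round(1)); P=px2w('wrist',b,.022,o); print(P.round(4)); 
print('tip',px2w('wrist',[(242,228)],.0133,o).round(4))
```

```text
((42.5, 79.5), (41.0, 13.0), 90.0) [ 36  59  14  42 253]
[[236. 134.]
 [249. 134.]
 [249. 175.]
 [236. 175.]]
[[ 0.5268 -0.3575  0.022 ]
 [ 0.5134 -0.3593  0.022 ]
 [ 0.5077 -0.3159  0.022 ]
 [ 0.5216 -0.314   0.022 ]]
tip [[ 0.5072 -0.2495  0.0133]]
```

Run:
```python
from h import *
w=cv2.cvtColor(cv2.imread('pics/w5.png'),4)
w=np.clip(w.astype(float)*2,0,255).astype(np.uint8)
crop(w,190,70,300,240,3.5,'w5c.png')
```

```text
(no output)
```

View pics/w5c.png

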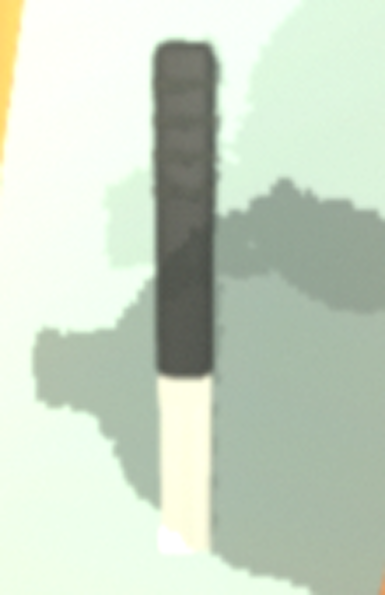

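Run:
```python
from h import *
o=get_obs(); o['ee_pos']=np.array([0.5043,-0.3232,0.2103]);o['tcp_rot']=np.array([179.23,1.54,-82.15])
f=lambda x,y:(190+x/3.5,70+y/3.5)
P=px2w('wrist',[f(184.5,43),f(185,376)],.022,o);T=px2w('wrist',[f(186,552)],.0132,o)
print(P,T); d=P[1]-P[0]; print(np.linalg.norm(d),np.degrees(np.arctan2(d[1],d[0])),P.mean(0)); d=T[0]-P[0];print(np.linalg.norm(d[:2]),np.degrees(np.arctan2(d[1],d[0])))
```

```text
[[ 0.5262387  -0.40865212  0.022     ]
 [ 0.51392303 -0.31234031  0.022     ]] [[ 0.50590413 -0.24999974  0.0132    ]]
0.09709603326082064 97.28703250201912 [ 0.52008086 -0.36049622  0.022     ]
0.15995021832745474 97.30381473057868
```

>>> {"method": "play_rows", "body": {
  "commands": "1 16 -37 -30 -0.5;1 16 -37 -70 -0.5;1 16 -37 -110 -0.5;1 16 -37 -150 -0.5;1 16 -37 -180 -0.5;1 16 -37 -195 -0.5;1 16 -37 -203 -0.5;1 16 -37 -203 -0.5"
}}

```text
time: 11.23
ee_pos: [0.5207, -0.3567, 0.0067]
tcp_rot: [179.2, 1.6, -82.3]
wrist_force: [0.7, -1.2, -0.2]
opening: 0.0855
```

>>> {"method": "play_rows", "body": {
  "commands": "0 0 0 0 0;0 0 0 0 0;0 0 0 0 0;0 0 0 0 0;0 0 0 0 0;0 0 0 0 0;0 0 0 0 0;0 0 0 0 0;0 0 0 0 0;0 0 0 0 0",
  "force": 110
}}

```text
time: 12.07
ee_pos: [0.5218, -0.3583, 0.0092]
tcp_rot: [179.3, 1.4, -82.4]
wrist_force: [-0.2, 0.7, 6.0]
opening: 0.0147
```

>>> {"method": "play_rows", "body": {
  "commands": "0 0 0 30 0;0 0 0 60 0;0 0 0 60 0;0 0 0 60 0"
}}

```text
time: 12.4
ee_pos: [0.5224, -0.3587, 0.0702]
tcp_rot: [179.4, 1.3, -82.4]
wrist_force: [-0.2, 0.4, -1.1]
opening: 0.0149
```

Run:
```python
from h import *
o=get_obs(); print(o['time'],o['ee_pos'].round(4),o['tcp_rot'].round(2),o['opening'],o['wrist_force'])
a=snap('wrist','w6.png'); s=snap('scene','s6.png')
q=w2px('scene',o['ee_pos'])[0]; print(q); x,y=q.astype(int)
crop(s,max(0,x-70),max(0,y-60),x+70,y+50,5,'s6c.png')
```

```text
12.4 [ 0.5224 -0.3587  0.0702] [179.44   1.34 -82.38] 0.014893448237576063 [-0.23809895  0.41842054 -1.07777799]
[214.03909745 142.63565562]
```

View pics/w6.png

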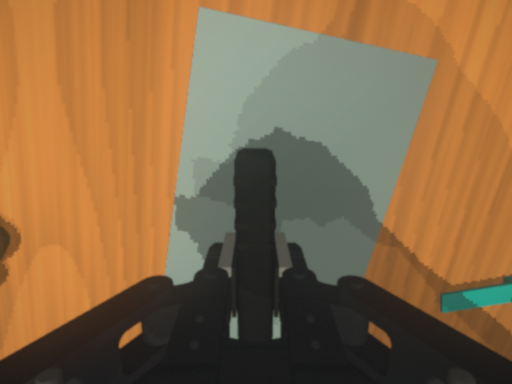

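View pics/s6c.png

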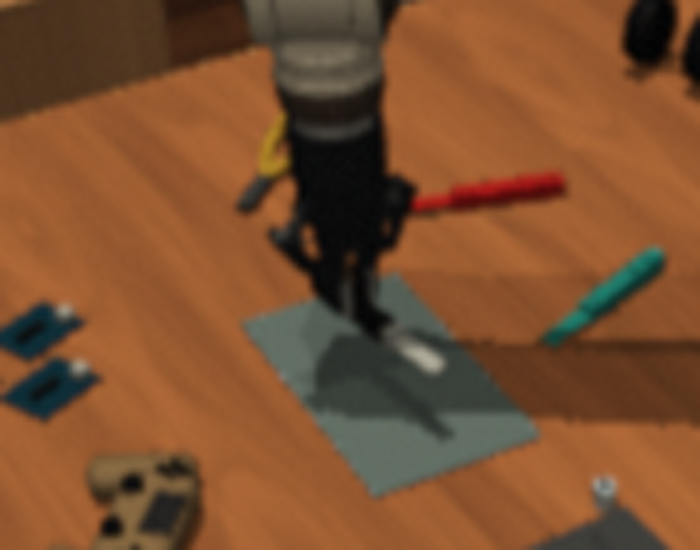

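Run:
```python
from h import *
t=snap('top','t6.png')
p=np.array([.508,-.2497,.073]); print(w2px('scene',[p,p+[0,0,.01],p-[0,0,.01]]),w2px('top',[p,p+[0,.01,0],p+[.01,0,0]]))
x,y=w2px('top',p)[0].astype(int); print(x,y); crop(t,x-40,y-30,x+40,y+30,8,'t6c.png')
s=cv2.cvtColor(cv2.imread('pics/s6.png'),4); crop(s,200,130,260,175,10,'s6d.png')
```

```text
[[231.21267377 154.83088539]
 [231.12798305 152.76319342]
 [231.29661029 156.88016382]] [[332.08031203 191.51962208]
 [329.0772393  191.54452585]
 [332.00339223 188.53933321]]
332 191
```

View pics/t6c.png

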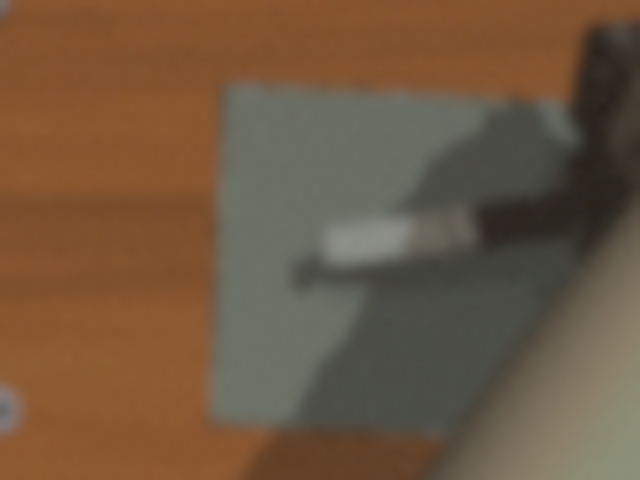

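View pics/s6d.png

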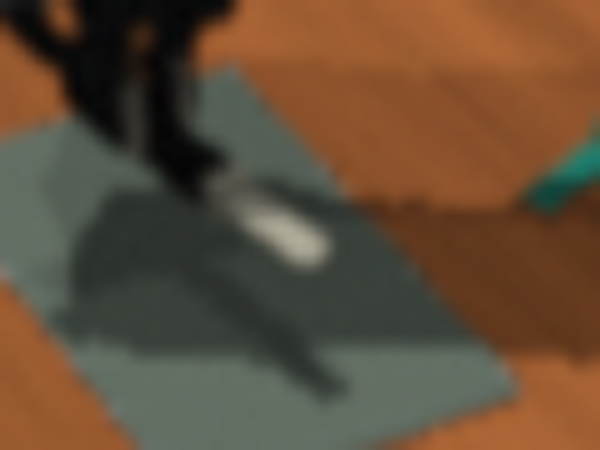

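>>> {"method": "play_rows", "body": {
  "commands": "0 11 40 0 -3;0 22 80 -10 -6;0 33 120 -22 -7.5;0 33 150 -22 -7.5;0 33 170 -22 -7.5;0 33 170 -22 -7.5;0 33 170 -22 -7.5"
}}

```text
time: 13.13
ee_pos: [0.554, -0.1869, 0.045]
tcp_rot: [179.2, 1.5, -89.8]
wrist_force: [0.3, 0.1, 0.0]
opening: 0.0149
```

Run:
```python
from h import *
o=get_obs(); print(o['time'],o['ee_pos'].round(4),o['tcp_rot'].round(2),o['opening'],o['wrist_force'])
R_=R.from_euler('xyz',o['tcp_rot'],degrees=True).as_matrix()
t=snap('top','t7.png');s=snap('scene','s7.png');w=snap('wrist','w7.png')
p=o['ee_pos']+[0,.11,.003]; print(w2px('scene',p),w2px('top',p))
crop(t,210,150,320,232,7,'t7c.png'); crop(s,200,130,310,212,7,'s7c.png')
```

```text
13.1333 [ 0.554  -0.1869  0.045 ] [179.18   1.51 -89.77] 0.014874925438763705 [0.27578998 0.09293674 0.01516211]
[[245.51797736 189.40615365]] [[279.73408819 179.32352716]]
```

View pics/t7c.png

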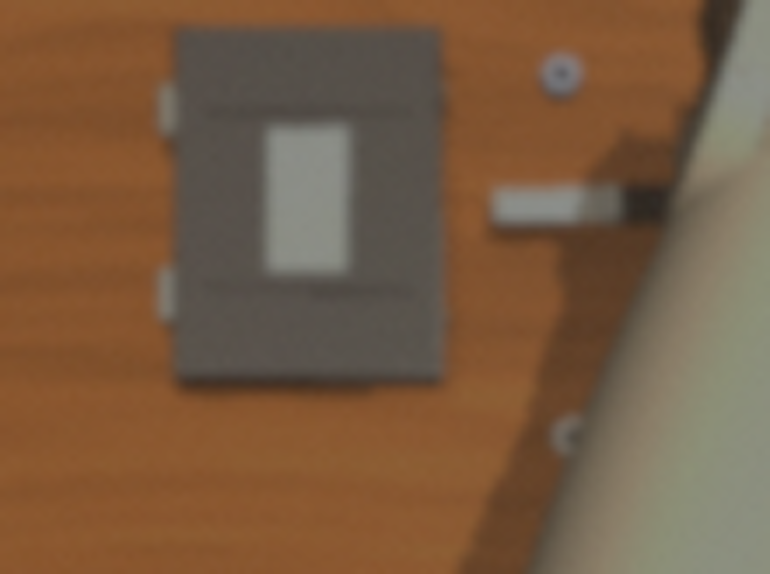

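View pics/s7c.png

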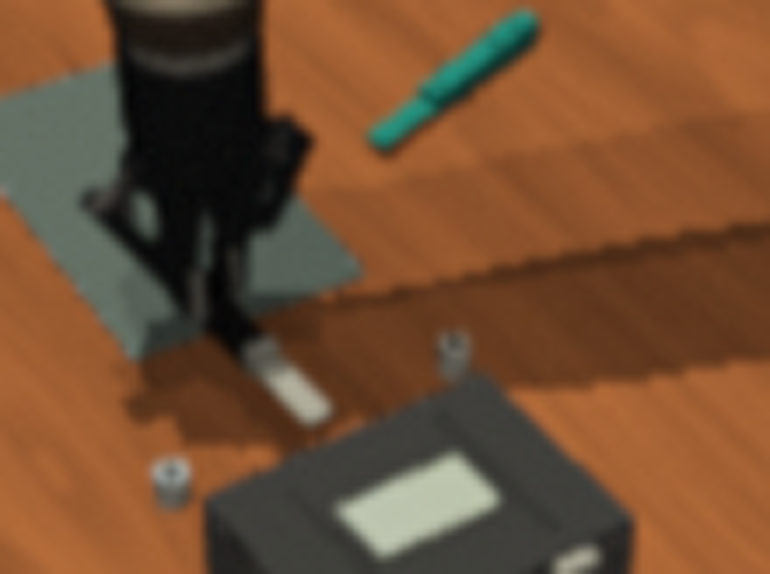

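View pics/w7.png

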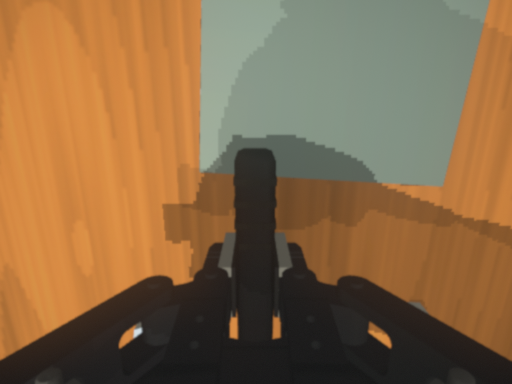

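>>> {"method": "play_rows", "body": {
  "commands": "0 1 0 3 0;0 1 8 3 0;0 1 16 3 0;0 1 24 3 0;0 1 32 3 0;0 1 32 3 0"
}}

```text
time: 13.78
ee_pos: [0.5554, -0.1543, 0.0491]
tcp_rot: [179.3, 1.5, -89.8]
wrist_force: [-0.4, 0.3, -0.2]
opening: 0.0149
```

>>> {"method": "play_rows", "body": {
  "commands": "0 0 8 -1 0;0 0 16 -1 0;0 0 20 -1 0;0 0 20 -1 0"
}}

```text
time: 14.12
ee_pos: [0.5554, -0.1349, 0.0481]
tcp_rot: [179.3, 1.5, -89.8]
wrist_force: [-0.4, -0.4, -0.5]
opening: 0.0149
```

>>> {"method": "play_rows", "body": {
  "commands": "0 0 0 4 0;0 0 0 8 0;0 0 0 12 0;0 0 0 12 0"
}}

```text
time: 14.45
ee_pos: [0.5558, -0.1364, 0.0611]
tcp_rot: [179.3, 1.5, -89.9]
wrist_force: [0.1, -0.3, -2.0]
opening: 0.0148
```

>>> {"method": "play_rows", "body": {
  "commands": "0 0 3 13 0;0 0 7 26 0;0 0 15 41 0;0 0 25 56 0;0 0 38 68 0;0 0 52 79 0;0 0 52 79 0"
}}

```text
time: 15.03
ee_pos: [0.5565, -0.0817, 0.1424]
tcp_rot: [179.5, 1.5, -89.8]
wrist_force: [0.6, -0.2, -0.1]
opening: 0.0147
```

Run:
```python
from h import *
o=get_obs(); print(o['time'],o['ee_pos'].round(4),o['tcp_rot'].round(2),o['opening'],o['wrist_force'])
s=snap('scene','s8.png')
crop(s,180,90,320,200,5,'s8c.png')
```

```text
15.0333 [ 0.5565 -0.0817  0.1424] [179.52   1.5  -89.77] 0.014696145632263118 [ 0.56369488 -0.22094795 -0.10386205]
```

View pics/s8c.png

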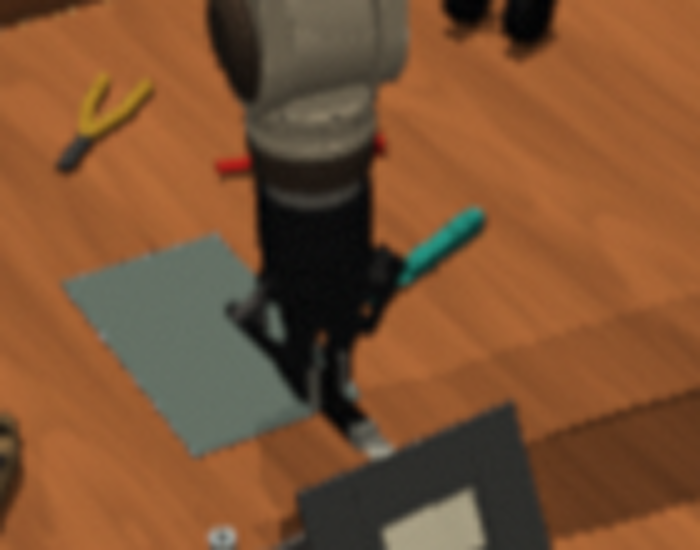

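Lid is about 60° up. Push it over past upright with the tip.

>>> {"method": "play_rows", "body": {
  "commands": "0 0 12 4 0;0 0 24 8 0;0 0 36 10 0;0 0 48 10 0;0 0 60 9 0;0 0 70 8 0;0 0 78 7 0;0 0 78 7 0"
}}

```text
time: 15.75
ee_pos: [0.5551, -0.0042, 0.1454]
tcp_rot: [179.2, 1.5, -89.8]
wrist_force: [-0.5, 0.0, 0.2]
opening: 0.0148
```

Run:
```python
from h import *
o=get_obs(); print(o['time'],o['ee_pos'].round(4),o['tcp_rot'].round(2),o['opening'],o['wrist_force'])
s=snap('scene','s9.png'); snap('top','t9.png')
crop(s,180,90,340,220,5,'s9c.png')
```

```text
15.75 [ 0.5551 -0.0042  0.1454] [179.22   1.52 -89.79] 0.014769410378229455 [-0.47368376  0.0071732   0.20880388]
```

View pics/s9c.png

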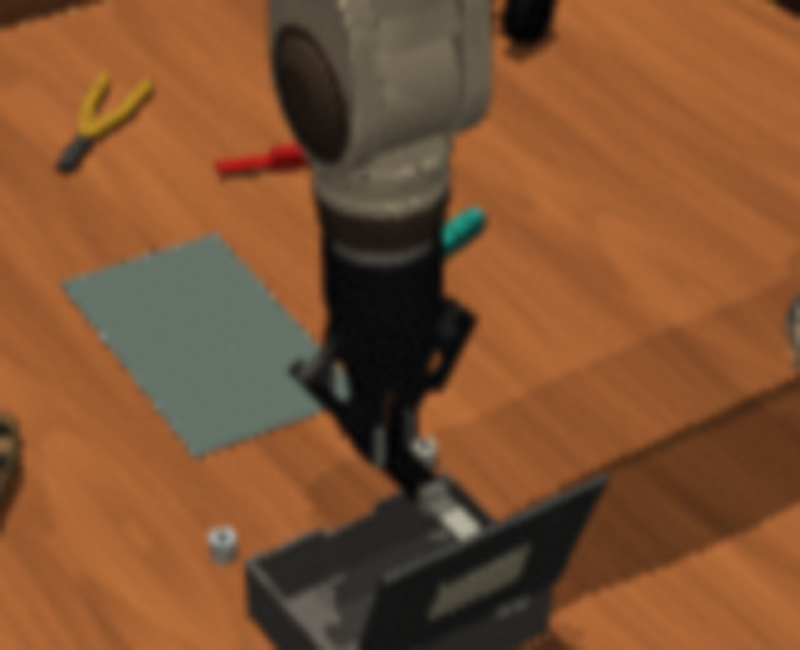

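View pics/t9.png

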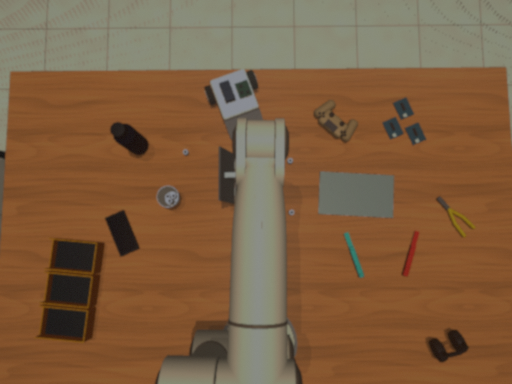

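>>> {"method": "play_rows", "body": {
  "commands": "0 0 -41 0 0;0 0 -82 0 0;0 0 -123 0 0;0 -6 -164 0 2;0 -12 -205 0 4;0 -18 -246 0 6;0 -25 -287 -10 7.5;0 -33 -328 -20 7.5;0 -33 -354 -40 7.5;0 -33 -354 -80 7.5"
}}

```text
time: 16.68
ee_pos: [0.5229, -0.367, 0.0691]
tcp_rot: [179.6, 1.1, -82.7]
wrist_force: [1.7, -1.2, -1.0]
opening: 0.0152
```

>>> {"method": "play_rows", "body": {
  "commands": "0 0 0 -15 0;0 0 0 -30 0;0 0 0 -42 0;0 0 0 -50 0;0 0 0 -53 0;0 0 0 -53 0"
}}

```text
time: 17.18
ee_pos: [0.5223, -0.3599, 0.0128]
tcp_rot: [179.3, 1.5, -82.4]
wrist_force: [-0.1, -0.7, -0.6]
opening: 0.0148
```

>>> {"method": "play_rows", "body": {
  "commands": "0 0 0 -2 0;0 0 0 -3 0;0 0 0 -3 0"
}}

```text
time: 17.43
ee_pos: [0.5228, -0.3601, 0.0107]
tcp_rot: [179.3, 1.4, -82.4]
wrist_force: [0.3, 0.4, -0.2]
opening: 0.015
```

>>> {"method": "play_rows", "body": {
  "commands": "0.5 0 0 0 0;0.6 0 0 0 0;0.7 0 0 0 0;0.7 0 0 0 0;0.8 0 0 40 0;0.8 0 0 80 0;0.8 0 0 120 0;1 0 0 120 0"
}}

```text
time: 18.1
ee_pos: [0.5247, -0.3616, 0.1393]
tcp_rot: [179.8, 1.0, -82.4]
wrist_force: [0.8, -0.7, 1.8]
opening: 0.0784
```

Run:
```python
from h import *
o=get_obs(); print(o['time'],o['q'].round(1),o['ee_pos'].round(4),o['tcp_rot'].round(2),o['opening'],o['wrist_force'])
s=snap('scene','s10.png'); snap('top','t10.png')
t=cv2.cvtColor(cv2.imread('pics/t10.png'),4)
crop(t,90,120,290,230,4,'t10c.png');crop(s,180,110,370,290,4,'s10c.png')
snap('wrist','w10.png')
```

```text
18.1 [ -34.8   17.1   13.9   87.7    0.6 -132.5] [ 0.5247 -0.3616  0.1393] [179.76   1.05 -82.37] 0.07840209595759007 [ 0.8395579  -0.73074622  1.83178247]
```

View pics/s10c.png

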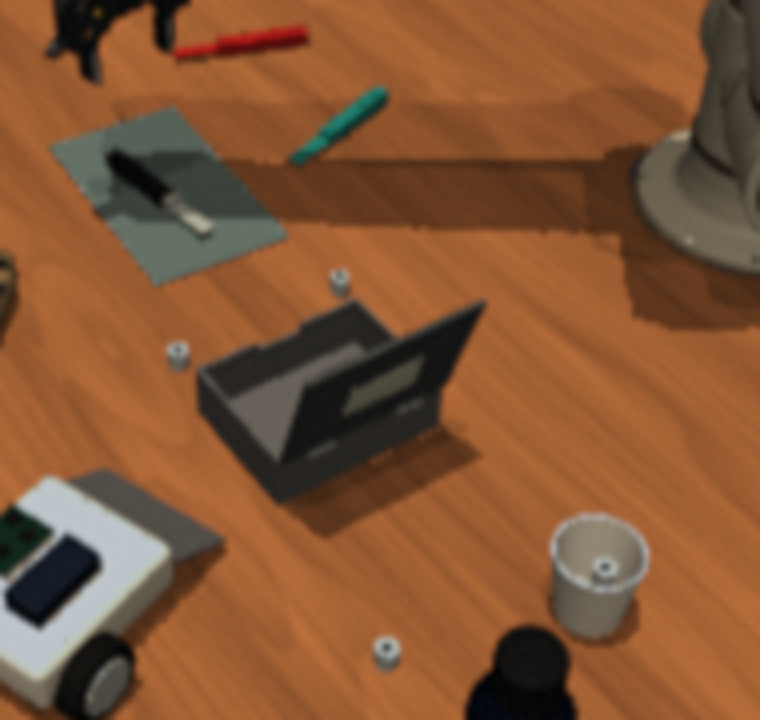

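View pics/t10c.png

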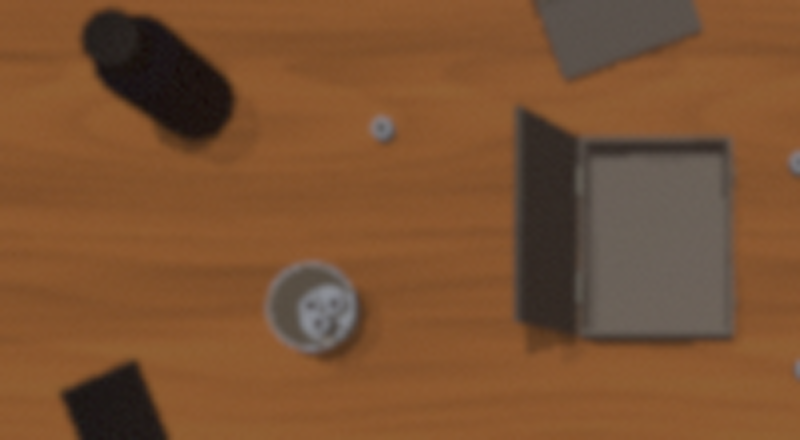

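View pics/w10.png

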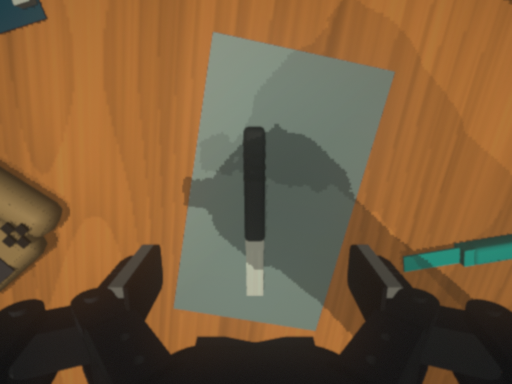

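>>> {"method": "play_rows", "body": {
  "commands": "1 0 0 41 -7;1 0 -0 82 -14;1 -4 30 110 -21;1 -8 70 115 -28;1 -12 110 115 -35;1 -16 150 115 -42;1 -20 190 115 -49;1 -24 230 115 -56;1 -28 270 115 -63;1 -30 310 115 -70"
}}

```text
time: 19.08
ee_pos: [0.492, -0.0569, 0.2435]
tcp_rot: [179.2, 1.4, -151.0]
wrist_force: [1.1, 0.6, 0.9]
opening: 0.0856
```

>>> {"method": "play_rows", "body": {
  "commands": "1 0 347 0 -27;1 0 347 0 -27;1 0 347 0 -27;1 0 347 0 -27;1 0 347 0 -27;1 0 347 0 -27;1 0 347 0 -27;1 0 347 0 -27;1 0 347 -40 -27;1 0 347 -60 -27"
}}

```text
time: 19.92
ee_pos: [0.4927, 0.2925, 0.1831]
tcp_rot: [179.2, 1.5, -177.4]
wrist_force: [0.0, -0.5, -0.5]
opening: 0.0855
```

Run:
```python
from h import *
o=get_obs(); print(o['time'],o['q'].round(1),o['ee_pos'].round(4),o['tcp_rot'].round(2),o['opening'])
w=snap('wrist','w11.png'); print(px2w('top',[(168.1,196.6)],.072))
```

```text
19.9167 [30.7  5.7  5.5 88.1 -0.  28.1] [0.4927 0.2925 0.1831] [ 179.23    1.48 -177.44] 0.0854905260384813
[[0.49561505 0.2974442  0.072     ]]
```

View pics/w11.png

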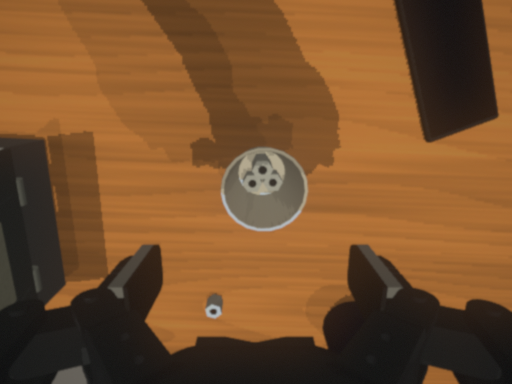

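Run:
```python
from h import *
o=get_obs(); o['ee_pos']=np.array([.4927,.2925,.1831]);o['tcp_rot']=np.array([179.23,1.48,-177.44])
for p,z in [((264.5,189.5),.072),((221,189.5),.072),((308,189.5),.072),((264.5,148),.072),((264.5,231),.072),((213.5,311),.02)]: print(px2w('wrist',[p],z,o).round(4))
```

```text
[[0.4947 0.301  0.072 ]]
[[0.4962 0.2646 0.072 ]]
[[0.4932 0.3376 0.072 ]]
[[0.4599 0.2991 0.072 ]]
[[0.5325 0.3031 0.072 ]]
[[0.6577 0.2533 0.02  ]]
```

>>> {"method": "play_rows", "body": {
  "commands": "1 3 8 -30 -2.6;1 3 8 -60 -2.6;1 3 8 -85 -2.6;1 3 8 -100 -2.6;1 3 8 -100 -2.6"
}}

```text
time: 20.38
ee_pos: [0.494, 0.2943, 0.0806]
tcp_rot: [179.5, 1.1, 179.7]
wrist_force: [-0.6, -0.3, -0.6]
opening: 0.0854
```

Run:
```python
from h import *
o=get_obs(); print(o['time'],o['q'].round(1),o['ee_pos'].round(4),o['tcp_rot'].round(2),o['opening'])
w=snap('wrist','w12.png')
```

```text
20.3833 [30.9  6.9 -4.5 77.4 -0.2 31.1] [0.494  0.2943 0.0806] [179.51   1.11 179.73] 0.08541966895649765
```

View pics/w12.png

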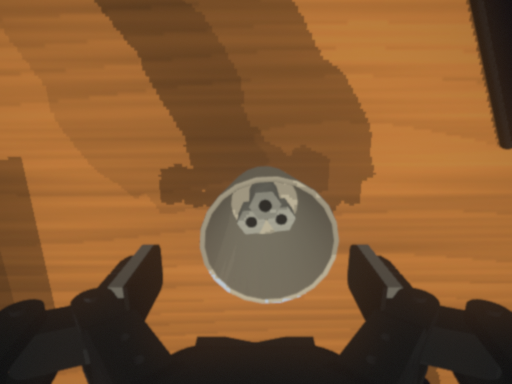

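Run:
```python
from h import *
o=get_obs(); print(o['time'],o['ee_pos'].round(4))
o['ee_pos']=np.array([.494,.2943,.0806]);o['tcp_rot']=np.array([179.51,1.11,179.73])
for p,z in [((201,240),.072),((338,240),.072),((269.5,178),.072),((269.5,301),.072)]: print(px2w('wrist',[p],z,o).round(4))
```

```text
20.4333 [0.4949 0.2949 0.0831]
[[0.4934 0.2651 0.072 ]]
[[0.494  0.3369 0.072 ]]
[[0.4603 0.3006 0.072 ]]
[[0.531  0.3013 0.072 ]]
```

>>> {"method": "play_rows", "body": {
  "commands": "1 1 6 0 0;1 1 6 -10 0;1 1 6 -20 0;1 1 6 -30 0;1 1 6 -33 0;1 1 6 -33 0;1 1 6 -33 0"
}}

```text
time: 21.02
ee_pos: [0.497, 0.3022, 0.0519]
tcp_rot: [179.3, 1.5, 179.8]
wrist_force: [0.7, 1.4, -0.0]
opening: 0.0855
```

>>> {"method": "play_rows", "body": {
  "commands": "1 0 -1 -6 0;1 0 -1 -6 0;0.7 0 -1 -6 0;0.7 0 -1 -6 0;0.7 0 -1 -6 0;0.5 0 -1 -6 0;0.5 0 -1 -6 0;0.5 0 -1 -6 0",
  "force": 30
}}

```text
time: 21.68
ee_pos: [0.4973, 0.3015, 0.0465]
tcp_rot: [179.3, 1.5, 179.8]
wrist_force: [-0.1, -0.3, 4.4]
opening: 0.0713
```

Run:
```python
from h import *
o=get_obs(); print(o['time'],o['q'].round(1),o['ee_pos'].round(4),o['tcp_rot'].round(2),o['opening'],o['wrist_force'])
w=snap('wrist','w13.png')
```

```text
21.6833 [31.3  8.  -7.1 73.2 -0.2 31.5] [0.4973 0.3015 0.0465] [179.25   1.53 179.76] 0.0712885678903899 [-0.1338367  -0.27943074  4.3840233 ]
```

View pics/w13.png

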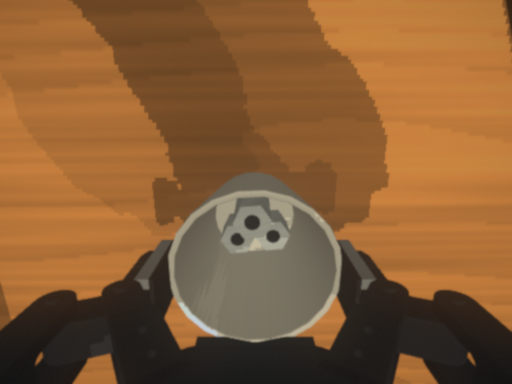

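>>> {"method": "play_rows", "body": {
  "commands": "0.5 0 0 10 0;0.5 0 0 25 0;0.5 0 0 45 0;0.5 0 0 60 0;0.5 0 0 60 0;0.5 0 0 60 0"
}}

```text
time: 22.23
ee_pos: [0.4974, 0.3015, 0.1065]
tcp_rot: [179.3, 1.5, 179.8]
wrist_force: [-0.4, -0.4, -1.5]
opening: 0.0718
```

Run:
```python
from h import *
o=get_obs(); print(o['time'],o['q'].round(1),o['ee_pos'].round(4),o['tcp_rot'].round(2),o['opening'],o['wrist_force'])
w=snap('wrist','w14.png');s=snap('scene','s14.png'); crop(s,270,180,400,290,5,'s14c.png')
```

```text
22.2333 [31.3  6.9 -1.6 79.7 -0.2 31.5] [0.4974 0.3015 0.1065] [179.25   1.53 179.76] 0.07181930318425893 [-0.35820588 -0.41266799 -1.506464  ]
```

View pics/s14c.png

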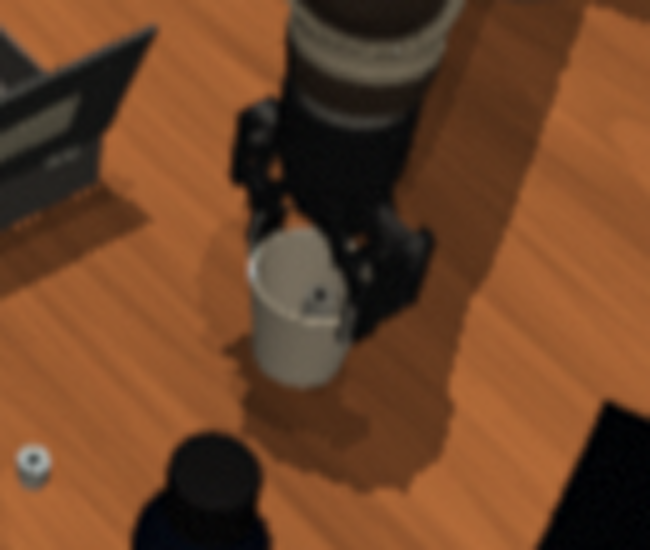

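View pics/w14.png

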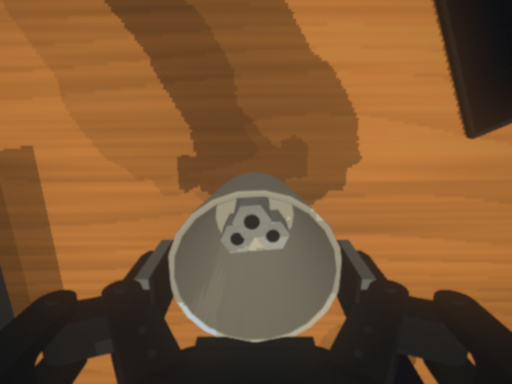

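>>> {"method": "play_rows", "body": {
  "commands": "0.5 -20 -10 0 0;0.5 -45 -25 0 0;0.5 -70 -50 0 0;0.5 -95 -80 0 0;0.5 -112 -110 0 0;0.5 -117 -140 0 0;0.5 -117 -170 0 0;0.5 -117 -200 0 0;0.5 -117 -230 0 0;0.5 -117 -255 0 0"
}}

```text
time: 23.17
ee_pos: [0.3791, 0.0447, 0.105]
tcp_rot: [179.3, 1.4, 179.8]
wrist_force: [0.7, 0.4, -1.1]
opening: 0.0711
```

>>> {"method": "play_rows", "body": {
  "commands": "0.5 0 -15 0 0;0.5 0 -28 -10 0;0.5 0 -35 -18 0;0.5 0 -35 -22 0;0.5 0 -35 -22 0;0.5 0 -35 -22 0"
}}

```text
time: 23.67
ee_pos: [0.3797, 0.0119, 0.0835]
tcp_rot: [179.3, 1.4, 179.8]
wrist_force: [0.2, -0.2, -1.2]
opening: 0.0711
```

Run:
```python
from h import *
o=get_obs(); print(o['time'],o['q'].round(1),o['ee_pos'].round(4),o['tcp_rot'].round(2),o['opening'],o['wrist_force'])
w=snap('wrist','w15.png');s=snap('scene','s15.png'); crop(s,220,120,360,230,5,'s15c.png')
```

```text
23.6667 [  1.3 -20.8 -29.2  80.2   0.7   1.5] [0.3797 0.0119 0.0835] [179.27   1.41 179.79] 0.07112968291085049 [ 0.21532118 -0.15697191 -1.21969153]
```

View pics/s15c.png

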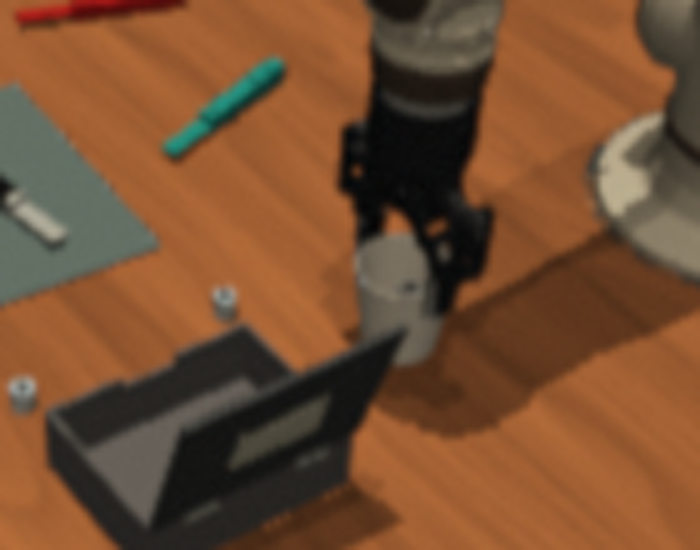

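View pics/w15.png

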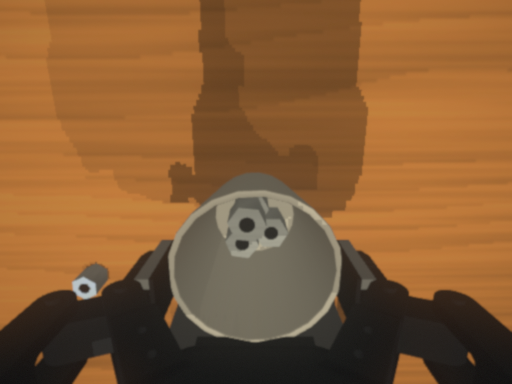

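>>> {"method": "play_rows", "body": {
  "commands": "0.5 20 -1 -7 0;0.5 40 -1 -7 0;0.5 55 -1 -7 0;0.5 62 -1 -7 0;0.5 70 -1 -7 0;0.5 78 -1 -7 0;0.5 86 -1 -7 0;0.5 94 -1 -7 0;0.5 94 -1 -7 0",
  "force": 30
}}

```text
time: 24.52
ee_pos: [0.475, 0.0104, 0.0775]
tcp_rot: [179.3, 1.5, 179.8]
wrist_force: [-2.4, 0.2, 3.8]
opening: 0.0711
```

Run:
```python
from h import *
o=get_obs(); print(o['time'],o['q'].round(1),o['ee_pos'].round(4),o['tcp_rot'].round(2),o['opening'],o['wrist_force'])
w=snap('wrist','w16.png');s=snap('scene','s16.png'); crop(s,220,120,360,230,5,'s16c.png')
```

```text
24.5167 [  0.8  -7.1 -18.8  76.7   0.7   1.1] [0.475  0.0104 0.0775] [179.29   1.53 179.77] 0.07114511098164385 [-2.3709052   0.22115202  3.82147871]
```

View pics/s16c.png

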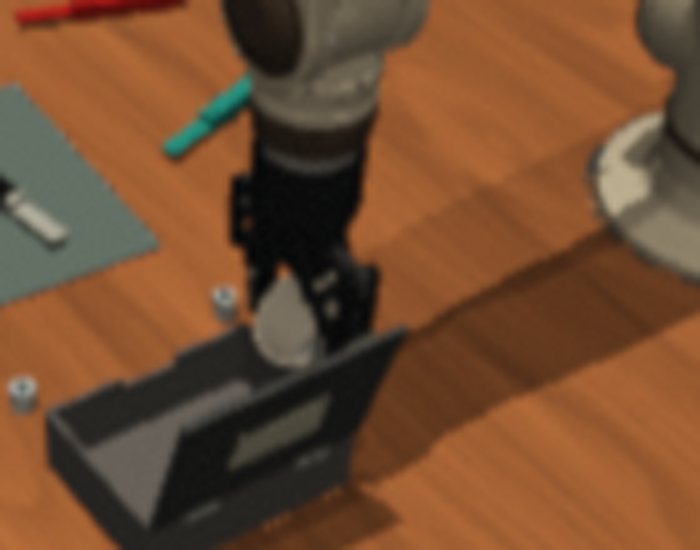

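View pics/w16.png

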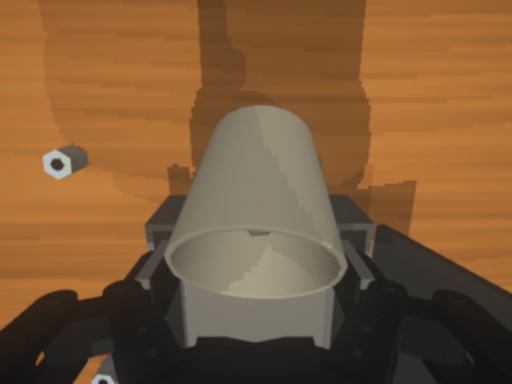

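>>> {"method": "play_rows", "body": {
  "commands": "0.5 8 0 0 0;0.5 16 0 -1 0;0.5 24 0 -1 0;0.5 34 0 -2 0;0.5 40 0 -8 0;0.5 47 0 -16 0;0.5 50 0 -20 0;0.5 54 0 -26 0;0.5 58 0 -32 0;0.5 58 0 -33 0"
}}

```text
time: 25.45
ee_pos: [0.5332, 0.0104, 0.0431]
tcp_rot: [179.3, 1.5, 179.8]
wrist_force: [2.5, 0.6, 2.6]
opening: 0.063
```

Run:
```python
from h import *
o=get_obs(); print(o['time'],o['q'].round(1),o['ee_pos'].round(4),o['tcp_rot'].round(2),o['opening'],o['wrist_force'])
w=snap('wrist','w17.png');s=snap('scene','s17.png'); crop(s,220,120,360,230,5,'s17c.png')
```

```text
25.45 [  0.7   1.8 -14.2  72.5   0.7   1. ] [0.5332 0.0104 0.0431] [179.27   1.52 179.76] 0.06304071740871912 [2.54757466 0.62212399 2.57796853]
```

View pics/s17c.png

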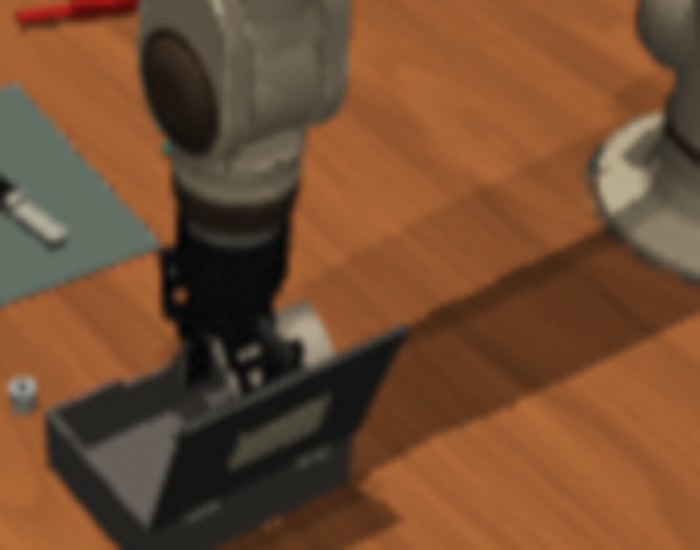

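View pics/w17.png

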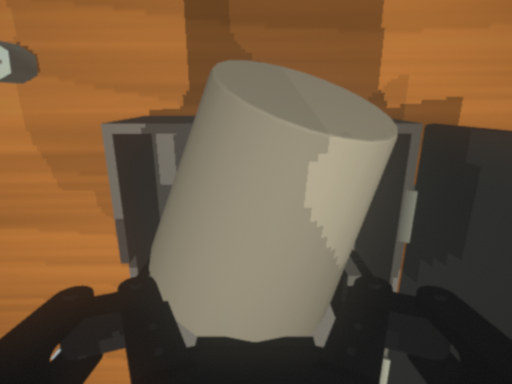

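>>> {"method": "play_rows", "body": {
  "commands": "0.5 -6 0 2 0;0.5 2 0 2 0;0.5 -6 0 2 0;0.5 2 0 2 0;0.5 -6 0 2 0;0.5 2 0 2 0;0.5 0 0 2 0"
}}

```text
time: 26.13
ee_pos: [0.5333, 0.0104, 0.0459]
tcp_rot: [179.3, 1.5, 179.8]
wrist_force: [3.6, -0.2, 1.9]
opening: 0.0602
```

Run:
```python
from h import *
o=get_obs(); print(o['time'],o['q'].round(1),o['ee_pos'].round(4),o['tcp_rot'].round(2),o['opening'],o['wrist_force'])
w=snap('wrist','w18.png');s=snap('scene','s18.png'); crop(s,230,150,330,230,8,'s18c.png')
t=snap('top','t18.png'); crop(t,210,140,310,220,8,'t18c.png')
```

```text
26.1333 [  0.7   1.7 -13.9  72.9   0.7   1. ] [0.5333 0.0104 0.0459] [179.27   1.51 179.76] 0.060213230083261 [ 3.56157468 -0.24535964  1.88566673]
```

View pics/s18c.png

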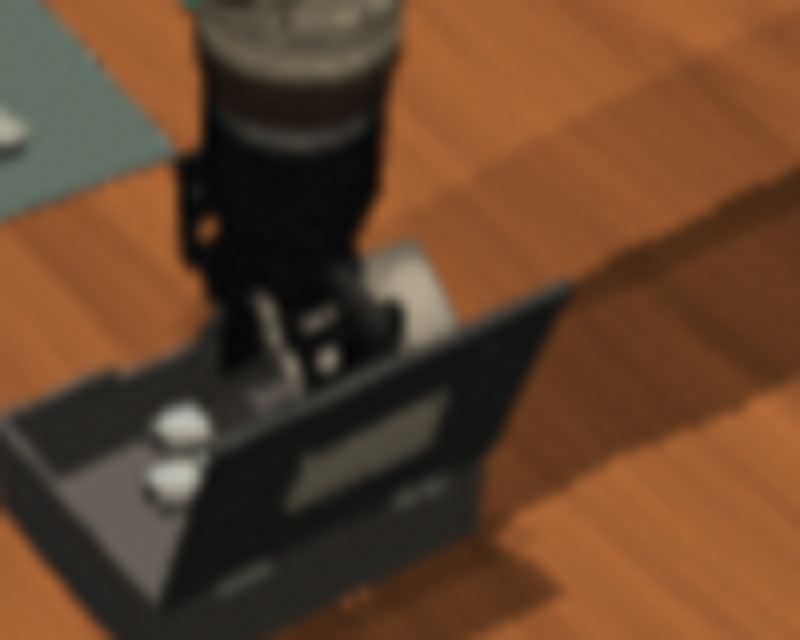

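View pics/w18.png

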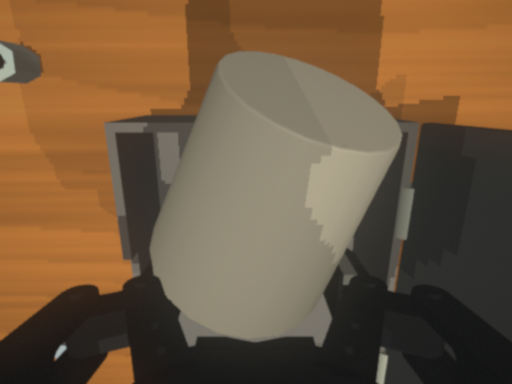

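View pics/t18c.png

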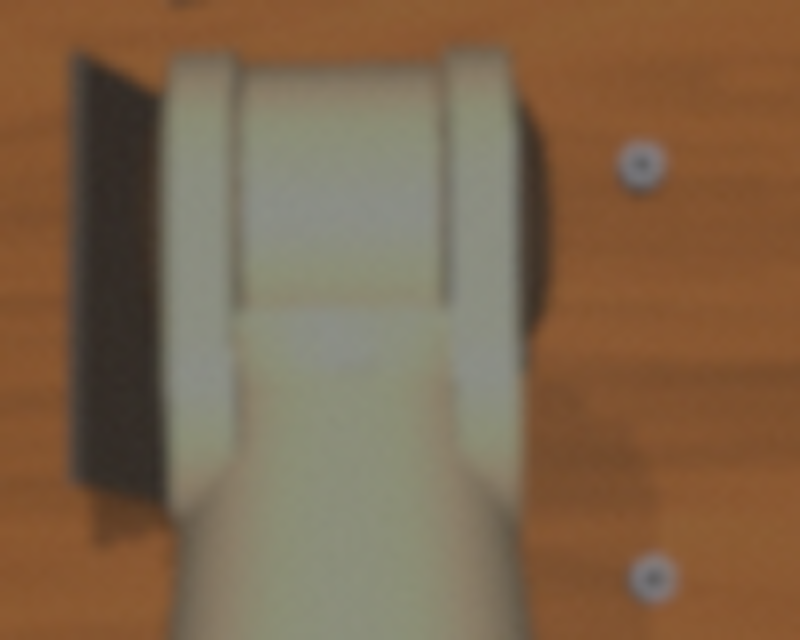

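>>> {"method": "play_rows", "body": {
  "commands": "0.5 2 0 10 0;0.5 2 0 22 0;0.5 2 0 36 0;0.5 2 0 50 0;0.5 2 0 60 0;0.5 2 0 60 0"
}}

```text
time: 26.78
ee_pos: [0.535, 0.0104, 0.109]
tcp_rot: [179.3, 1.7, 179.8]
wrist_force: [-0.1, -0.9, 0.8]
opening: 0.0426
```

Run:
```python
from h import *
o=get_obs(); print(o['time'],o['q'].round(1),o['ee_pos'].round(4),o['tcp_rot'].round(2),o['opening'],o['wrist_force'])
w=snap('wrist','w19.png');s=snap('scene','s19.png'); crop(s,220,130,330,220,7,'s19c.png')
```

```text
26.7833 [ 0.7  0.6 -8.  79.7  0.7  1. ] [0.535  0.0104 0.109 ] [179.28   1.67 179.76] 0.04263147881897307 [-0.05900547 -0.94755867  0.83881708]
```

View pics/s19c.png

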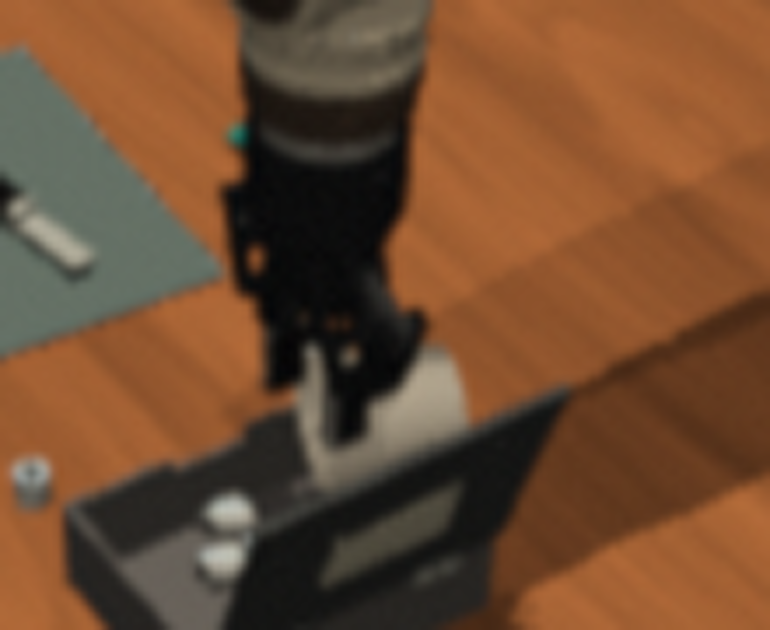

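View pics/w19.png

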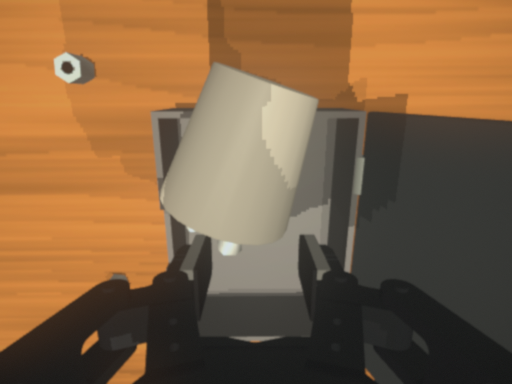

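>>> {"method": "play_rows", "body": {
  "commands": "0.6 0 0 15 0;0.6 0 0 30 0;0.6 0 0 30 0;0.6 0 0 30 0"
}}

```text
time: 27.22
ee_pos: [0.5341, 0.0104, 0.1357]
tcp_rot: [179.3, 1.5, 179.8]
wrist_force: [-0.6, 1.0, -0.2]
opening: 0.0518
```

Run:
```python
from h import *
o=get_obs(); print(o['time'],o['q'].round(1),o['ee_pos'].round(4),o['tcp_rot'].round(2),o['opening'],o['wrist_force'])
w=snap('wrist','w20.png');s=snap('scene','s20.png'); crop(s,220,130,350,230,6,'s20c.png')
```

```text
27.2167 [ 0.7  0.4 -5.2 82.8  0.7  1. ] [0.5341 0.0104 0.1357] [179.28   1.49 179.76] 0.05176731062756741 [-0.64318714  1.00929855 -0.23524822]
```

View pics/s20c.png

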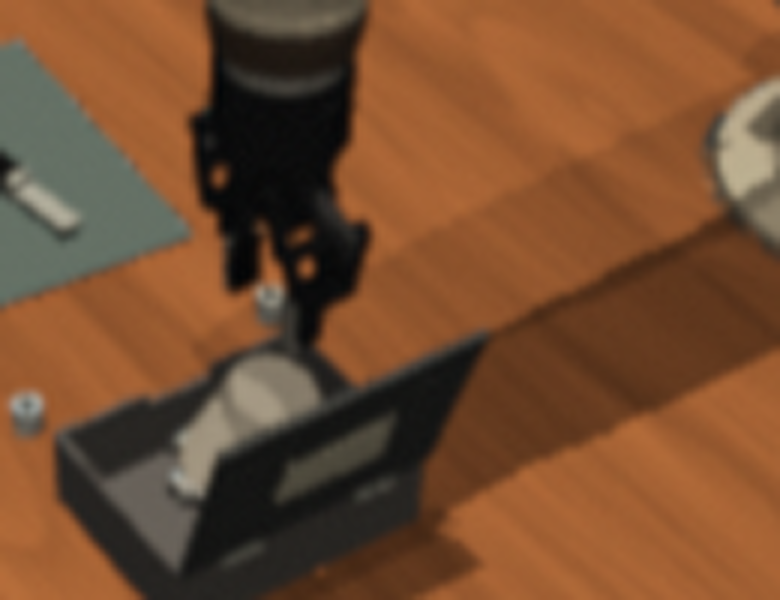

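View pics/w20.png

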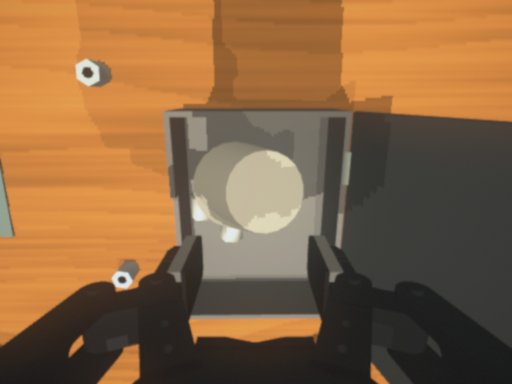

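>>> {"method": "play_rows", "body": {
  "commands": "1 -20 0 20 0;1 -20 0 40 0;1 -20 0 40 0;1 -20 0 40 0"
}}

```text
time: 27.65
ee_pos: [0.5143, 0.0104, 0.1761]
tcp_rot: [179.3, 1.5, 179.8]
wrist_force: [-0.4, -0.4, -0.5]
opening: 0.0854
```

Run:
```python
from h import *
o=get_obs(); print(o['time'],o['q'].round(1),o['ee_pos'].round(4),o['tcp_rot'].round(2),o['opening'],o['wrist_force'])
w=snap('wrist','w21.png');s=snap('scene','s21.png'); crop(s,220,130,350,230,6,'s21c.png')
crop(w,100,70,420,310,2.5,'w21c.png')
```

```text
27.65 [ 0.8 -2.3 -3.4 87.3  0.7  1. ] [0.5143 0.0104 0.1761] [179.28   1.53 179.76] 0.08535274065181903 [-0.40534889 -0.38142246 -0.49432807]
```

View pics/s21c.png

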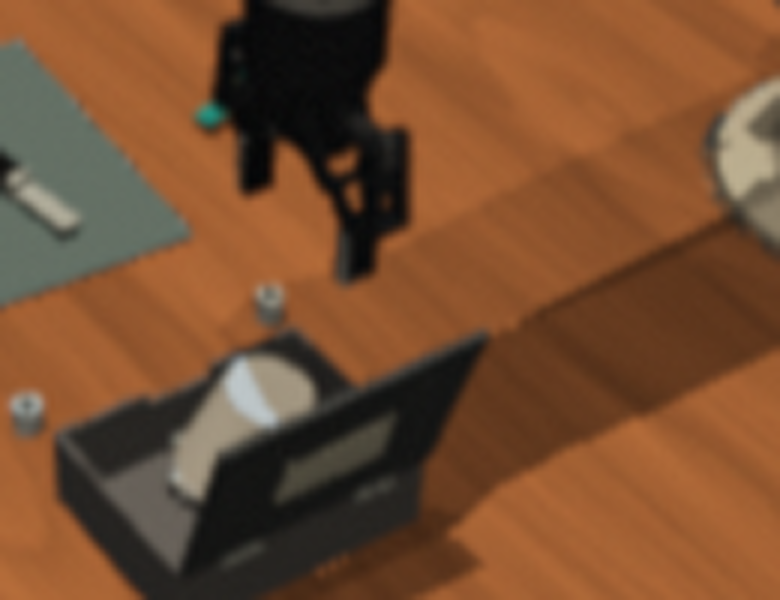

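View pics/w21c.png

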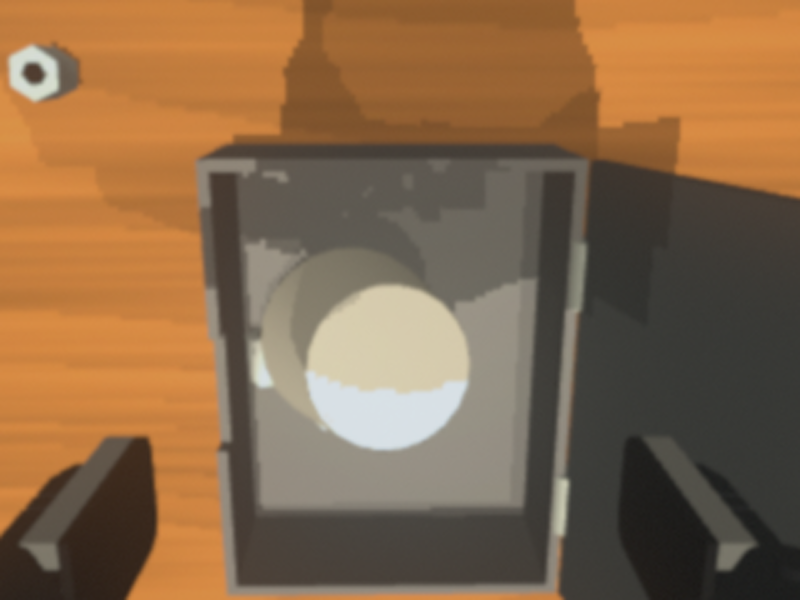

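Run:
```python
from h import *
o=get_obs(); o['ee_pos']=np.array([.5143,.0104,.1761]);o['tcp_rot']=np.array([179.28,1.53,179.76])
f=lambda x,y:(100+x/2.5,70+y/2.5)
for z in (.07,.076,.082): 
    P=px2w('wrist',[f(388,367),f(307,367),f(469,367),f(388,284),f(388,450)],z,o).round(4); print(z,P[0],P[2,1]-P[1,1],P[4,0]-P[3,0])
print('rim left',px2w('wrist',[f(262,340)],.012,o),'rim top edge',px2w('wrist',[f(350,248)],.006,o))
K,Rm,e=campose('wrist',o);print(e)
```

```text
0.07 [0.5394 0.0108 0.07  ] 0.0548 0.06020000000000003
0.076 [0.537  0.0107 0.076 ] 0.0535 0.05879999999999996
0.082 [0.5347 0.0106 0.082 ] 0.05210000000000001 0.05730000000000002
rim left [[ 0.54984218 -0.04042007  0.012     ]] rim top edge [[ 0.51268575 -0.00367282  0.006     ]]
[0.4422645  0.00781398 0.31668369]
```

>>> {"method": "play_rows", "body": {
  "commands": "1 10 -2 0 7;1 20 -5 0 14;1 27 -5 0 21;1 27 -5 0 28;1 27 -5 0 35;1 27 -5 0 42;1 27 -5 0 49;1 27 -5 0 56;1 27 -5 0 63;1 27 -5 0 70"
}}

```text
time: 28.58
ee_pos: [0.5407, 0.0053, 0.1743]
tcp_rot: [179.1, 1.4, -109.9]
wrist_force: [0.1, -0.1, -0.2]
opening: 0.0856
```

>>> {"method": "play_rows", "body": {
  "commands": "1 0 0 0 7;1 0 0 0 14;1 0 0 0 21;1 0 0 0 28;1 0 0 0 35;1 0 0 0 42;1 0 0 0 49;1 0 0 0 56;1 0 0 -20 59;1 0 0 -20 59"
}}

```text
time: 29.42
ee_pos: [0.5398, 0.0054, 0.1518]
tcp_rot: [179.0, 1.7, -51.1]
wrist_force: [-0.4, 0.6, -0.7]
opening: 0.0853
```

Run:
```python
from h import *
o=get_obs(); print(o['time'],o['q'].round(1),o['ee_pos'].round(4),o['tcp_rot'].round(2),o['opening'],o['wrist_force'])
w=snap('wrist','w22.png')
```

```text
29.4167 [   0.2    4.6    0.8   88.1    0.7 -128.7] [0.5398 0.0054 0.1518] [179.03   1.69 -51.11] 0.08534671205235685 [-0.40511435  0.60115078 -0.66198407]
```

View pics/w22.png

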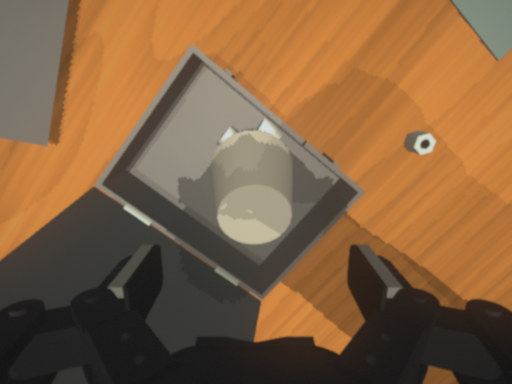

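Run:
```python
from h import *
o1=get_obs();o2=dict(o1)
o1['ee_pos']=np.array([.5143,.0104,.1761]);o1['tcp_rot']=np.array([179.28,1.53,179.76])
o2['ee_pos']=np.array([.5398,.0054,.1518]);o2['tcp_rot']=np.array([179.03,1.69,-51.11])
def ray(o,uv):
    K,Rm,e=campose('wrist',o); d=Rm@np.array([(uv[0]-K[0,2])/K[0,0],(uv[1]-K[1,2])/K[1,1],1]); return e,d/np.linalg.norm(d)
def tri(a,b):
    (e1,d1),(e2,d2)=a,b
    A=np.c_[d1,-d2]; t=np.linalg.lstsq(A,e2-e1,rcond=None)[0]
    p,q=e1+t[0]*d1,e2+t[1]*d2; return (p+q)/2,np.linalg.norm(p-q)
print(tri(ray(o1,(255.2,216.8)),ray(o2,(254.5,213))))
# rim far/upper silhouette in view2: top of cup at (254,128)
print(px2w('wrist',[(254,129)],.02,o2),px2w('wrist',[(215,200)],.05,o2),px2w('wrist',[(292,200)],.05,o2),px2w('wrist',[(213,165)],.03,o2),px2w('wrist',[(293,165)],.03,o2))
```

```text
(array([0.53421104, 0.01141195, 0.07624697]), np.float64(0.0013202866419978433))
[[ 0.56831228 -0.03261766  0.02      ]] [[0.5596238  0.02956409 0.05      ]] [[ 0.51043991 -0.00964312  0.05      ]] [[0.57735711 0.01207876 0.03      ]] [[ 0.5240295  -0.03061624  0.03      ]]
```

>>> {"method": "play_rows", "body": {
  "commands": "1 0 -1 -30 0;1 0 -1 -60 0;1 0 -1 -85 0;1 0 -1 -100 0;1 0 -1 -112 0;1 0 -1 -112 0"
}}

```text
time: 29.97
ee_pos: [0.5398, 0.0043, 0.0416]
tcp_rot: [179.1, 1.6, -51.3]
wrist_force: [0.1, -0.5, -0.4]
opening: 0.0852
```

>>> {"method": "play_rows", "body": {
  "commands": "0.5 0 0 0 0;0.4 0 0 0 0;0.4 0 0 0 0;0.4 0 0 0 0;0.4 0 0 0 0;0.4 0 0 0 0",
  "force": 40
}}

```text
time: 30.47
ee_pos: [0.5421, 0.0043, 0.046]
tcp_rot: [179.4, 1.4, -51.2]
wrist_force: [-1.6, -0.2, 7.1]
opening: 0.0603
```

Run:
```python
from h import *
o=get_obs(); print(o['time'],o['q'].round(1),o['ee_pos'].round(4),o['tcp_rot'].round(2),o['opening'],o['wrist_force'])
w=snap('wrist','w23.png')
```

```text
30.4667 [ 1.000e-01  5.800e+00 -9.600e+00  7.590e+01  7.000e-01 -1.287e+02] [0.5421 0.0043 0.046 ] [179.41   1.38 -51.25] 0.06028906218950206 [-1.57719157 -0.23156264  7.14505163]
```

View pics/w23.png

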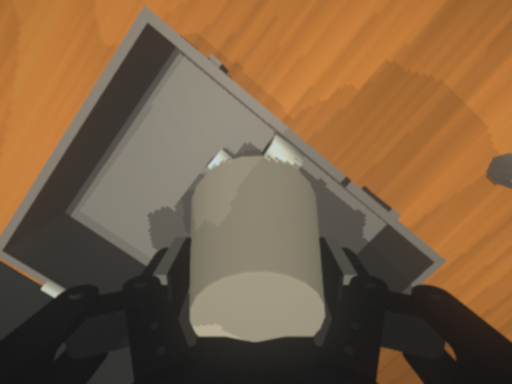

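>>> {"method": "play_rows", "body": {
  "commands": "0.4 0 0 8 0;0.4 0 0 20 0;0.4 0 0 35 0;0.4 0 0 55 0;0.4 0 0 75 0;0.4 0 0 75 0"
}}

```text
time: 31.02
ee_pos: [0.5429, 0.0044, 0.1244]
tcp_rot: [179.6, 1.3, -51.2]
wrist_force: [0.3, 0.6, -0.5]
opening: 0.0604
```

Run:
```python
from h import *
o=get_obs(); print(o['time'],o['q'].round(1),o['ee_pos'].round(4),o['tcp_rot'].round(2),o['opening'],o['wrist_force'])
w=snap('wrist','w24.png');s=snap('scene','s24.png'); crop(s,220,120,350,220,6,'s24c.png')
```

```text
31.0167 [ 1.000e-01  4.400e+00 -2.400e+00  8.440e+01  7.000e-01 -1.287e+02] [0.5429 0.0044 0.1244] [179.57   1.26 -51.24] 0.06039768526695412 [ 0.27868608  0.56736511 -0.52037598]
```

View pics/s24c.png

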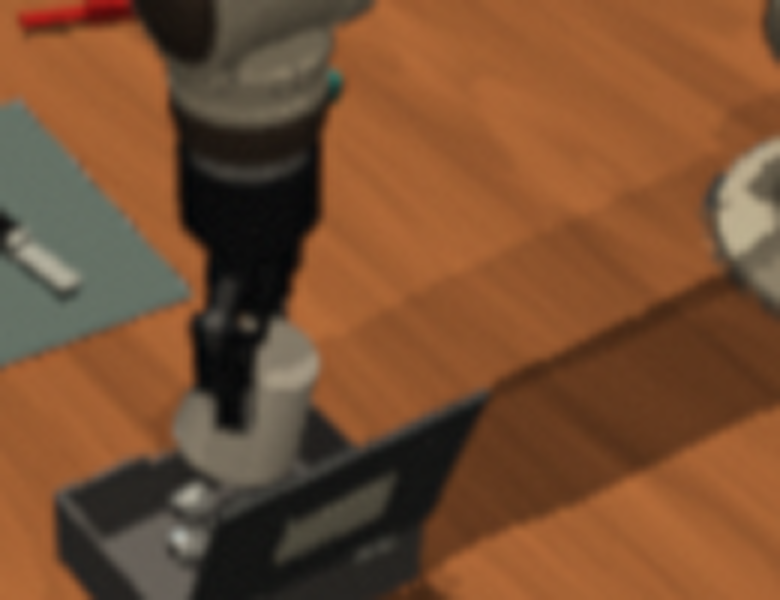

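View pics/w24.png

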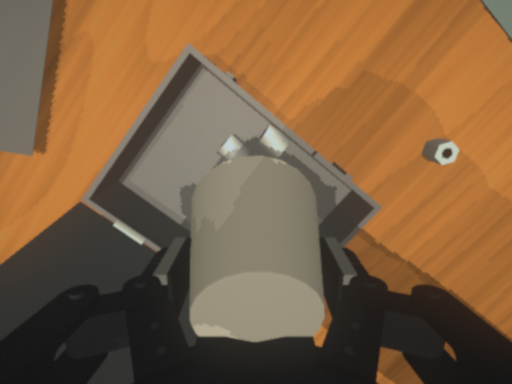

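>>> {"method": "play_rows", "body": {
  "commands": "0.4 -15 1 5 -7;0.4 -35 2 5 -14;0.4 -60 4 5 -21;0.4 -85 6 5 -28;0.4 -110 6 5 -35;0.4 -130 6 5 -42;0.4 -143 6 0 -49;0.4 -143 6 0 -56;0.4 -143 6 0 -63;0.4 -143 6 0 -70"
}}

```text
time: 31.95
ee_pos: [0.3974, 0.0104, 0.1183]
tcp_rot: [179.2, 1.5, -121.6]
wrist_force: [-0.8, 0.1, -1.0]
opening: 0.0603
```

>>> {"method": "play_rows", "body": {
  "commands": "0.4 0 0 0 -7;0.4 0 0 0 -14;0.4 0 0 0 -21;0.4 0 0 0 -28;0.4 0 0 0 -35;0.4 0 0 0 -42;0.4 0 0 0 -49;0.4 0 0 0 -56;0.4 0 0 -15 -59;0.4 0 0 -30 -59"
}}

```text
time: 32.78
ee_pos: [0.3981, 0.0104, 0.0885]
tcp_rot: [179.3, 1.5, 179.5]
wrist_force: [0.2, -0.3, -1.2]
opening: 0.0607
```

Run:
```python
from h import *
o=get_obs(); print(o['time'],o['q'].round(1),o['ee_pos'].round(4),o['tcp_rot'].round(2),o['opening'],o['wrist_force'])
w=snap('wrist','w25.png');s=snap('scene','s25.png'); crop(s,230,120,360,220,6,'s25c.png')
```

```text
32.7833 [  1.  -18.3 -26.8  79.9   0.7   1.5] [0.3981 0.0104 0.0885] [179.27   1.51 179.55] 0.06069738522776982 [ 0.22985526 -0.29470761 -1.19753218]
```

View pics/s25c.png

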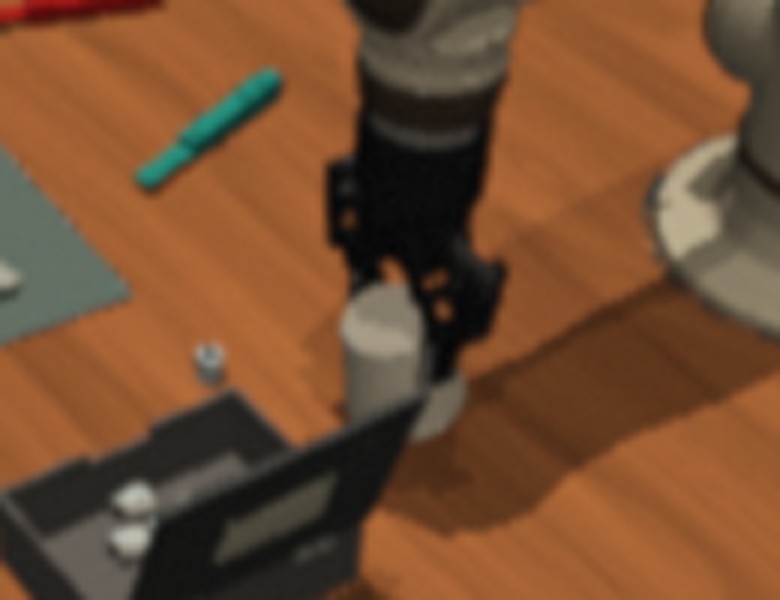

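View pics/w25.png

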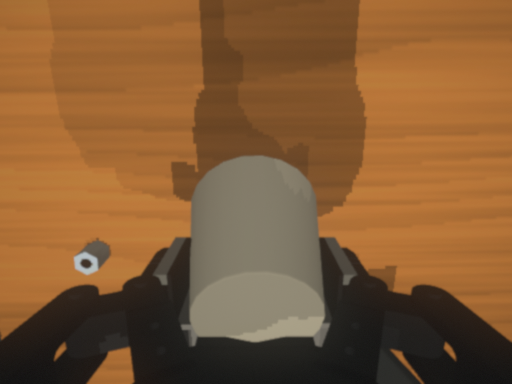

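>>> {"method": "play_rows", "body": {
  "commands": "0.4 20 0 -8 0;0.4 38 0 -8 0;0.4 46 0 -7 0;0.4 54 0 -4 0;0.4 62 0 -1 0;0.4 70 0 1 0;0.4 78 0 1 0;0.4 84 0 0 0;0.4 90 0 -2 0;0.4 90 0 -2 0"
}}

```text
time: 33.72
ee_pos: [0.4893, 0.0103, 0.0878]
tcp_rot: [179.3, 1.6, 179.8]
wrist_force: [-0.1, 0.4, 5.8]
opening: 0.0586
```

Run:
```python
from h import *
o=get_obs(); print(o['time'],o['q'].round(1),o['ee_pos'].round(4),o['tcp_rot'].round(2),o['opening'],o['wrist_force'])
w=snap('wrist','w26.png');s=snap('scene','s26.png'); crop(s,230,120,360,220,6,'s26c.png')
```

```text
33.7167 [  0.8  -5.3 -16.1  77.7   0.7   1. ] [0.4893 0.0103 0.0878] [179.28   1.56 179.77] 0.05859191360444745 [-0.07752053  0.38165843  5.83201839]
```

View pics/s26c.png

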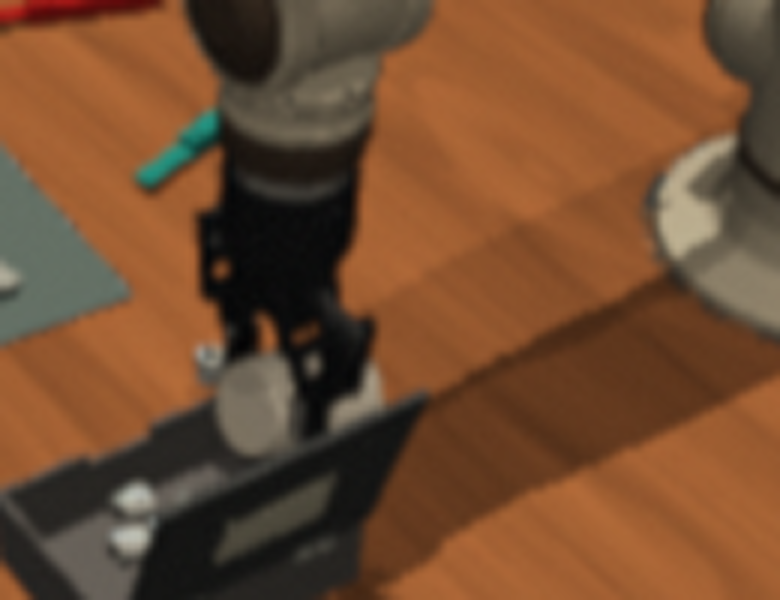

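View pics/w26.png

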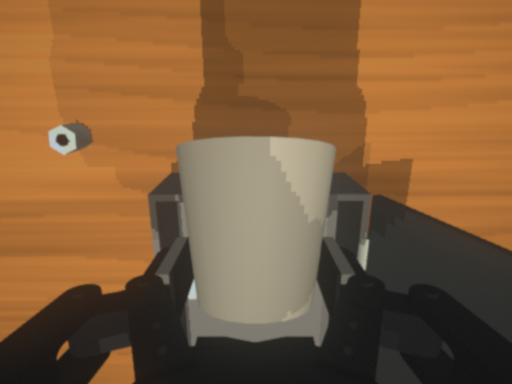

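>>> {"method": "play_rows", "body": {
  "commands": "0.4 6 0 -4 0;0.4 13 0 -9 0;0.4 18 0 -15 0;0.4 22 0 -22 0;0.4 22 0 -22 0"
}}

```text
time: 34.23
ee_pos: [0.5133, 0.0104, 0.0666]
tcp_rot: [179.3, 1.9, 179.8]
wrist_force: [7.4, -0.6, 10.3]
opening: 0.058
```

Run:
```python
from h import *
o=get_obs(); print(o['time'],o['q'].round(1),o['ee_pos'].round(4),o['tcp_rot'].round(2),o['opening'],o['wrist_force'])
w=snap('wrist','w27.png');s=snap('scene','s27.png'); crop(s,230,120,360,220,6,'s27c.png')
```

```text
34.2333 [  0.8  -1.9 -15.2  74.8   0.7   1. ] [0.5133 0.0104 0.0666] [179.28   1.88 179.77] 0.058039265283870975 [ 7.40802746 -0.59436493 10.30486208]
```

View pics/s27c.png

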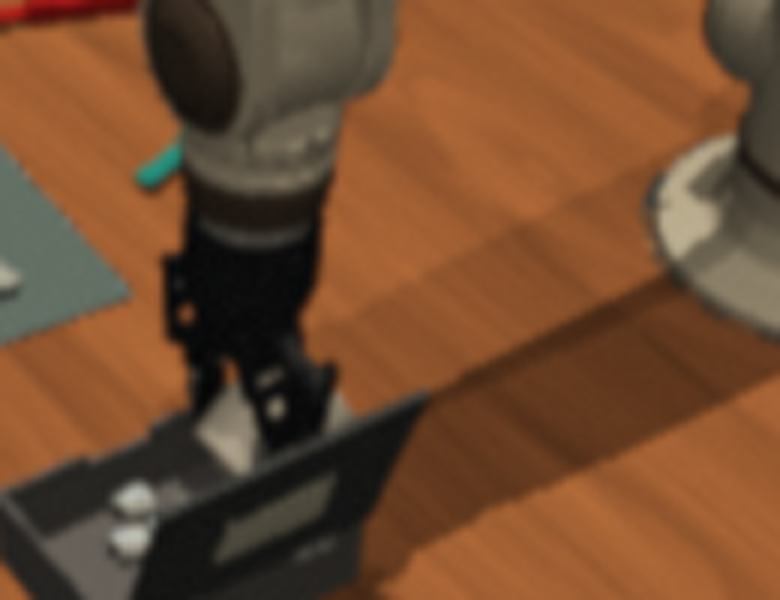

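View pics/w27.png

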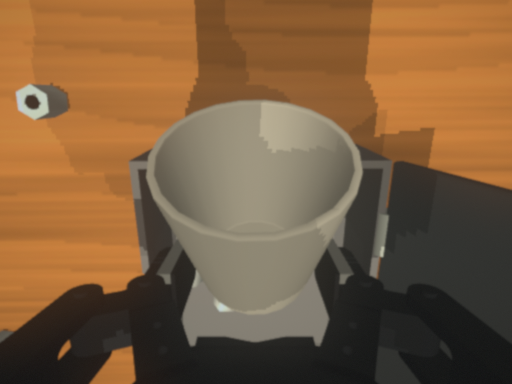

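>>> {"method": "play_rows", "body": {
  "commands": "0.4 2 0 -4 0;0.4 3 0 -8 0;0.4 3 0 -12 0;0.4 2 0 -16 0;0.4 2 0 -16 0"
}}

```text
time: 34.75
ee_pos: [0.52, 0.0103, 0.0542]
tcp_rot: [179.3, 2.6, 179.8]
wrist_force: [24.7, -0.4, 14.9]
opening: 0.0582
```

Run:
```python
from h import *
o=get_obs(); print(o['time'],o['q'].round(1),o['ee_pos'].round(4),o['tcp_rot'].round(2),o['opening'],o['wrist_force'])
w=snap('wrist','w28.png')
```

```text
34.75 [  0.8  -1.4 -16.1  72.7   0.7   1. ] [0.52   0.0103 0.0542] [179.28   2.56 179.76] 0.05815067655301567 [24.72945388 -0.41546595 14.90495215]
```

View pics/w28.png

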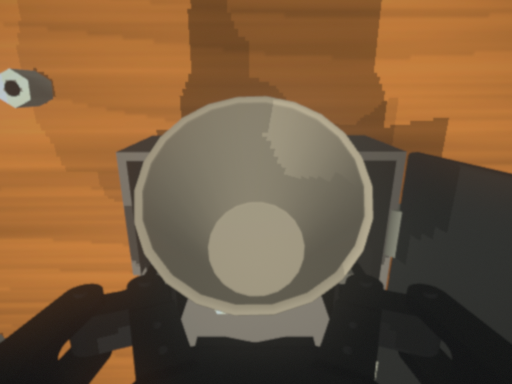

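>>> {"method": "play_rows", "body": {
  "commands": "0.4 3 0 4 0;0.4 3 0 15 0;0.4 0 0 30 0;0.4 0 0 50 0;0.4 0 0 65 0;0.4 0 0 65 0"
}}

```text
time: 35.3
ee_pos: [0.5129, 0.0103, 0.1172]
tcp_rot: [179.3, 1.7, 179.8]
wrist_force: [1.0, -0.1, -1.3]
opening: 0.0579
```

Run:
```python
from h import *
o=get_obs(); print(o['time'],o['q'].round(1),o['ee_pos'].round(4),o['tcp_rot'].round(2),o['opening'],o['wrist_force'])
w=snap('wrist','w29.png');s=snap('scene','s29.png'); crop(s,230,120,360,220,6,'s29c.png')
```

```text
35.3 [  0.8  -2.6 -10.2  80.6   0.7   1. ] [0.5129 0.0103 0.1172] [179.28   1.69 179.76] 0.05793197327343394 [ 1.01505312 -0.08296948 -1.25842507]
```

View pics/s29c.png

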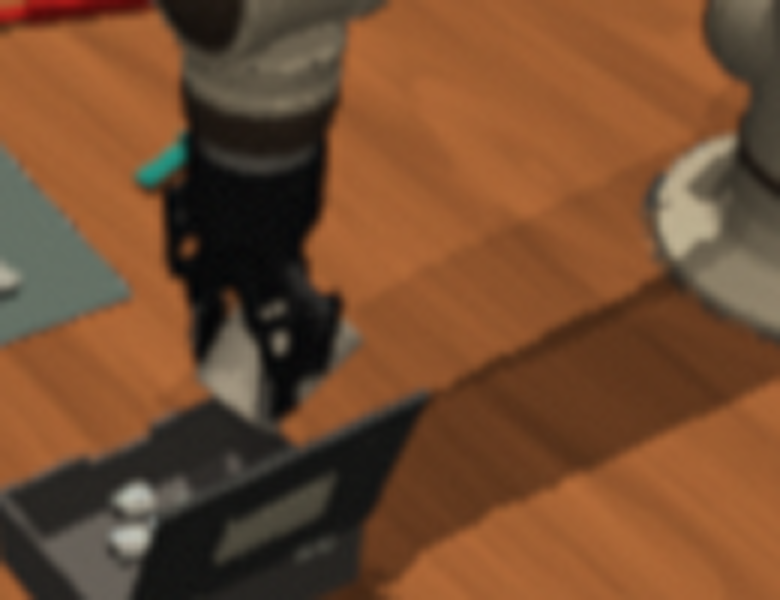

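View pics/w29.png

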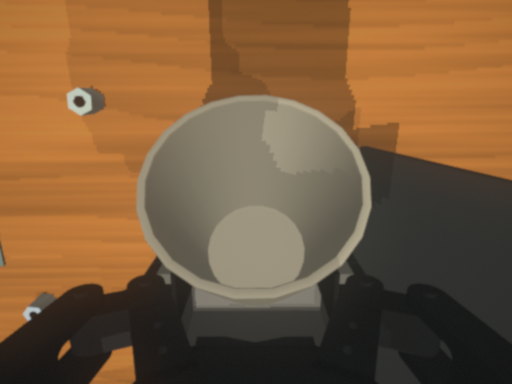

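>>> {"method": "play_rows", "body": {
  "commands": "0.4 -20 0 0 0;0.4 -45 0 0 0;0.4 -70 0 0 0;0.4 -88 0 0 0;0.4 -90 0 -15 0;0.4 -90 0 -35 0;0.4 -90 0 -55 0;0.4 -90 0 -68 0;0.4 -90 0 -73 0;0.4 -90 0 -73 0"
}}

```text
time: 36.23
ee_pos: [0.4205, 0.0103, 0.0389]
tcp_rot: [179.3, 1.3, 179.8]
wrist_force: [-0.3, -0.4, -1.2]
opening: 0.0579
```

Run:
```python
from h import *
o=get_obs(); print(o['time'],o['q'].round(1),o['ee_pos'].round(4),o['tcp_rot'].round(2),o['opening'],o['wrist_force'])
w=snap('wrist','w30.png');s=snap('scene','s30.png'); crop(s,230,120,360,220,6,'s30c.png')
```

```text
36.2333 [  0.9 -13.7 -28.7  73.6   0.7   1.2] [0.4205 0.0103 0.0389] [179.29   1.27 179.76] 0.05792311029331642 [-0.28133653 -0.41343427 -1.23131944]
```

View pics/s30c.png

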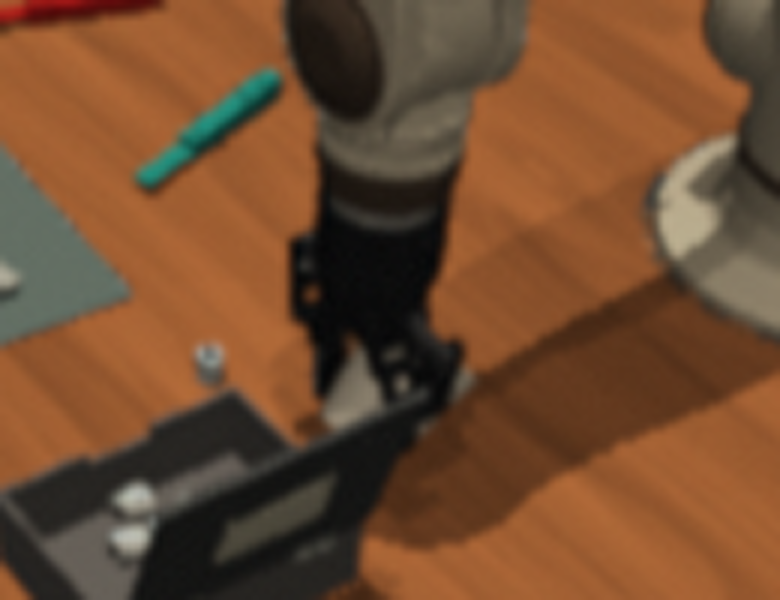

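View pics/w30.png

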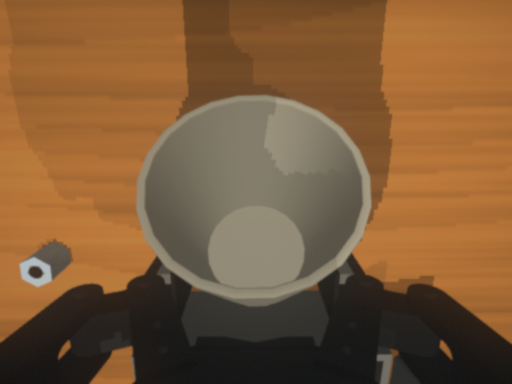

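>>> {"method": "play_rows", "body": {
  "commands": "0.4 4 0 -3 0;0.4 8 0 -5 0;0.4 12 0 -8 0;0.4 15 0 -10 0;0.4 15 0 -10 0"
}}

```text
time: 36.75
ee_pos: [0.4376, 0.0104, 0.0306]
tcp_rot: [179.3, 1.5, 179.8]
wrist_force: [-0.4, 0.9, -0.4]
opening: 0.058
```

Run:
```python
from h import *
o=get_obs(); print(o['time'],o['q'].round(1),o['ee_pos'].round(4),o['tcp_rot'].round(2),o['opening'],o['wrist_force'])
w=snap('wrist','w31.png');s=snap('scene','s31.png'); crop(s,230,120,360,220,6,'s31c.png')
```

```text
36.75 [  0.9 -11.1 -27.6  72.1   0.7   1.1] [0.4376 0.0104 0.0306] [179.28   1.46 179.76] 0.05804523395851526 [-0.38333082  0.93536004 -0.43956574]
```

View pics/w31.png

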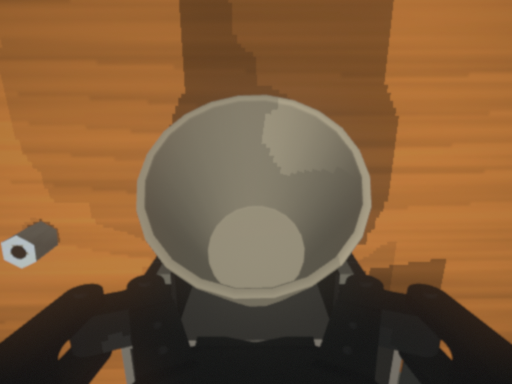

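>>> {"method": "play_rows", "body": {
  "commands": "0.4 3 0 -3 0;0.4 6 0 -5 0;0.4 8 0 -7 0;0.4 10 0 -9 0;0.4 10 0 -9 0"
}}

```text
time: 37.27
ee_pos: [0.4481, 0.0104, 0.0226]
tcp_rot: [179.3, 1.6, 179.8]
wrist_force: [-0.5, 0.3, 5.9]
opening: 0.0579
```

Run:
```python
from h import *
o=get_obs(); print(o['time'],o['q'].round(1),o['ee_pos'].round(4),o['tcp_rot'].round(2),o['opening'],o['wrist_force'])
w=snap('wrist','w32.png');s=snap('scene','s32.png'); crop(s,230,120,360,220,6,'s32c.png')
```

```text
37.2667 [  0.9  -9.5 -27.1  70.8   0.7   1.1] [0.4481 0.0104 0.0226] [179.28   1.57 179.76] 0.05794088721155846 [-0.52817843  0.26637237  5.91916437]
```

View pics/w32.png

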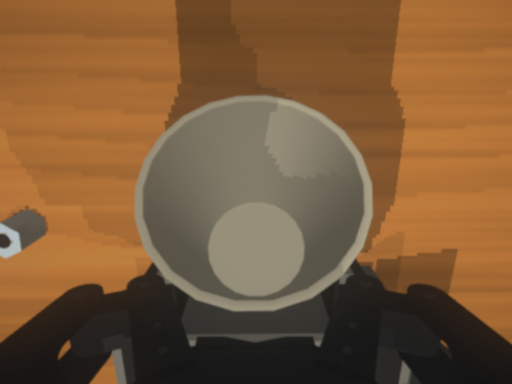

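>>> {"method": "play_rows", "body": {
  "commands": "0.4 1 0 -3 0;0.4 2 0 -6 0;0.4 2 0 -9 0;0.4 2 0 -9 0"
}}

```text
time: 37.7
ee_pos: [0.454, 0.0102, 0.0173]
tcp_rot: [179.3, 2.1, 179.8]
wrist_force: [5.7, -1.3, 22.9]
opening: 0.0563
```

Run:
```python
from h import *
o=get_obs(); print(o['time'],o['q'].round(1),o['ee_pos'].round(4),o['tcp_rot'].round(2),o['opening'],o['wrist_force'])
w=snap('wrist','w33.png');s=snap('scene','s33.png'); crop(s,230,120,360,220,6,'s33c.png')
```

```text
37.7 [  0.9  -9.  -27.3  69.6   0.7   1.1] [0.454  0.0102 0.0173] [179.3    2.12 179.76] 0.05629421313579856 [ 5.66638263 -1.27978885 22.88858119]
```

View pics/w33.png

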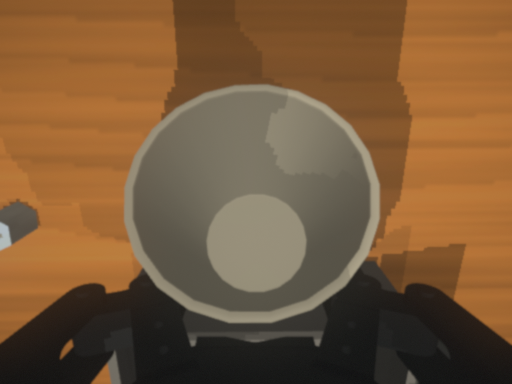

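>>> {"method": "play_rows", "body": {
  "commands": "0.4 -5 0 1 0;0.4 -8 0 0 0;0.4 -8 0 -2 0;0.4 -8 0 -4 0;0.4 -8 0 -4 0"
}}

```text
time: 38.22
ee_pos: [0.4481, 0.0104, 0.0149]
tcp_rot: [179.3, 2.4, 179.8]
wrist_force: [11.3, 0.5, 27.7]
opening: 0.0564
```

Run:
```python
from h import *
o=get_obs(); print(o['time'],o['q'].round(1),o['ee_pos'].round(4),o['tcp_rot'].round(2),o['opening'],o['wrist_force'])
w=snap('wrist','w34.png');s=snap('scene','s34.png'); crop(s,230,120,360,220,6,'s34c.png')
```

```text
38.2167 [  0.9 -10.1 -28.5  69.2   0.7   1.1] [0.4481 0.0104 0.0149] [179.27   2.39 179.76] 0.056430588842001306 [11.32313107  0.45003984 27.67417989]
```

View pics/w34.png

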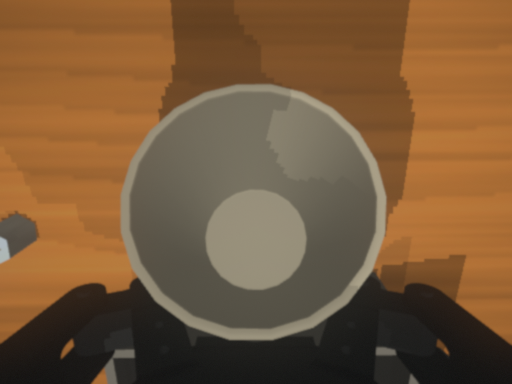

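View pics/s34c.png

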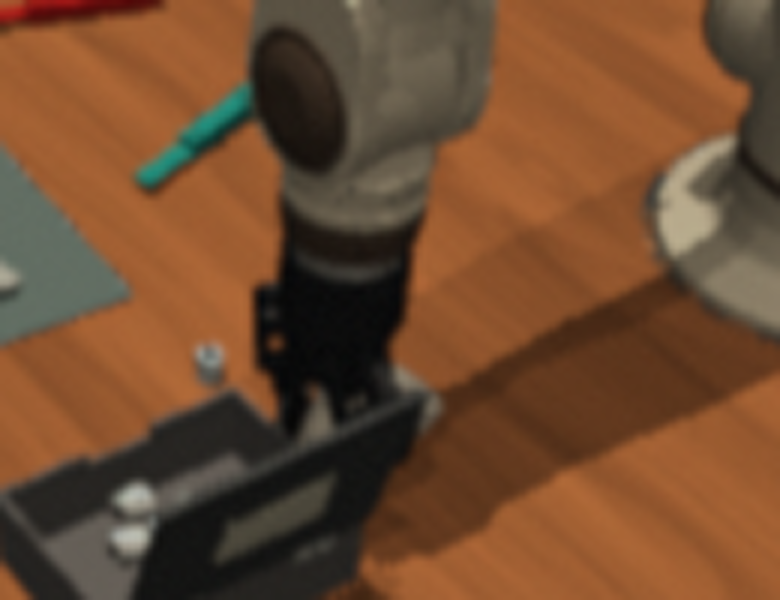

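>>> {"method": "play_rows", "body": {
  "commands": "0.4 -1 0 2 0;0.4 -1 0 4 0;0.4 -1 0 4 0"
}}

```text
time: 38.57
ee_pos: [0.4424, 0.0104, 0.0153]
tcp_rot: [179.3, 1.8, 179.8]
wrist_force: [2.3, -1.0, 12.3]
opening: 0.0561
```

>>> {"method": "play_rows", "body": {
  "commands": "0.7 0 0 0 0;0.75 0 0 0 0;0.8 0 0 0 0;0.9 0 0 0 0;1 0 0 0 0;1 0 0 0 0;1 0 0 0 0;1 0 0 0 0"
}}

```text
time: 39.23
ee_pos: [0.4401, 0.0103, 0.013]
tcp_rot: [179.3, 1.5, 179.8]
wrist_force: [0.0, -0.7, 0.2]
opening: 0.0854
```

Run:
```python
from h import *
o=get_obs(); print(o['time'],o['q'].round(1),o['ee_pos'].round(4),o['tcp_rot'].round(2),o['opening'],o['wrist_force'])
w=snap('wrist','w35.png');s=snap('scene','s35.png'); crop(s,230,120,360,220,6,'s35c.png')
```

```text
39.2333 [  0.9 -10.2 -28.8  69.9   0.7   1.1] [0.4401 0.0103 0.013 ] [179.28   1.48 179.76] 0.08543246854419431 [ 0.01115407 -0.74870707  0.17394523]
```

View pics/w35.png

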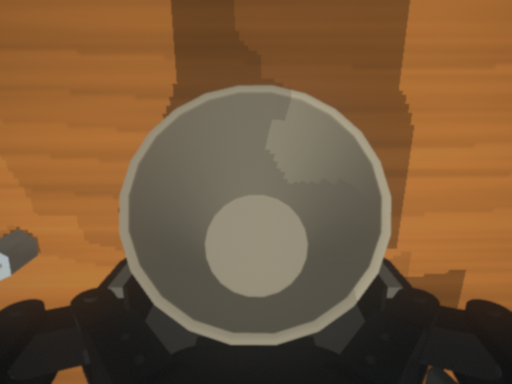

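View pics/s35c.png

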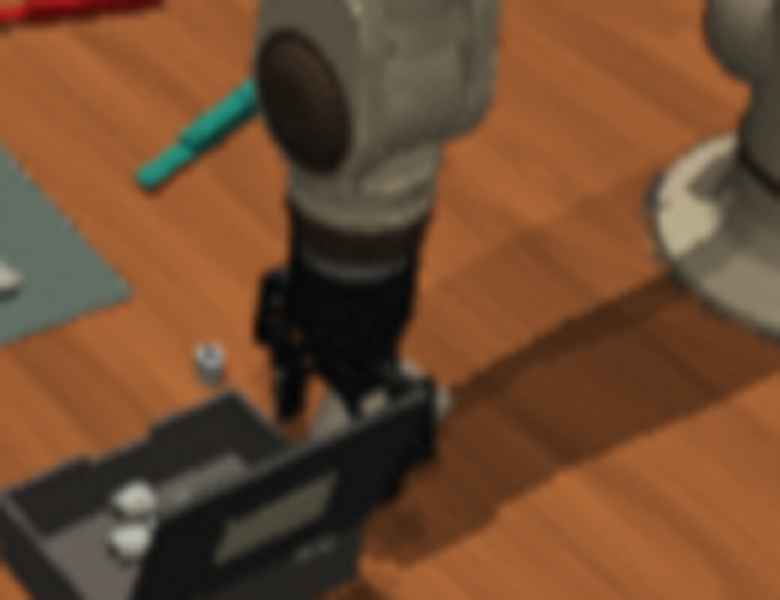

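>>> {"method": "play_rows", "body": {
  "commands": "1 0 0 4 0;1 0 0 8 0;1 0 0 12 0;1 0 0 16 0;1 0 0 20 0;1 0 0 24 0;1 0 0 30 0;1 0 0 36 0;1 0 0 42 0"
}}

```text
time: 40.08
ee_pos: [0.4402, 0.0103, 0.0558]
tcp_rot: [179.3, 1.5, 179.8]
wrist_force: [0.9, 0.3, -0.0]
opening: 0.0857
```

Run:
```python
from h import *
o=get_obs(); print(o['time'],o['q'].round(1),o['ee_pos'].round(4),o['tcp_rot'].round(2),o['opening'],o['wrist_force'])
w=snap('wrist','w36.png')
```

```text
40.0833 [  0.9 -11.5 -25.1  74.9   0.7   1.1] [0.4402 0.0103 0.0558] [179.28   1.5  179.76] 0.08566873205552447 [ 0.86505514  0.26126266 -0.02848187]
```

View pics/w36.png

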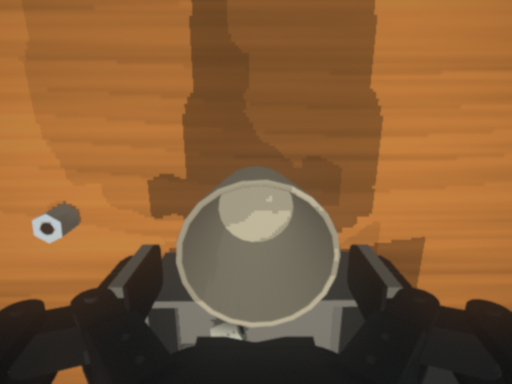

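>>> {"method": "play_rows", "body": {
  "commands": "1 0 0 40 0;1 0 0 80 0;1 20 0 120 0;1 45 0 150 0;1 45 0 150 0;1 45 0 150 0"
}}

```text
time: 40.63
ee_pos: [0.4869, 0.0104, 0.2068]
tcp_rot: [179.3, 1.7, 179.8]
wrist_force: [-0.3, 0.6, -0.4]
opening: 0.0854
```

Run:
```python
from h import *
o=get_obs(); print(o['time'],o['q'].round(1),o['ee_pos'].round(4),o['tcp_rot'].round(2),o['opening'],o['wrist_force'])
w=snap('wrist','w37.png');s=snap('scene','s37.png'); crop(s,180,100,380,260,4,'s37c.png')
```

```text
40.6333 [ 0.8 -5.8 -3.4 90.7  0.7  1.1] [0.4869 0.0104 0.2068] [179.28   1.65 179.76] 0.08535562211586221 [-0.29286752  0.57492637 -0.37205695]
```

View pics/w37.png

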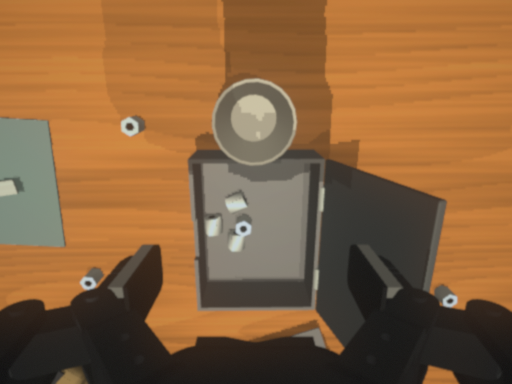

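View pics/s37c.png

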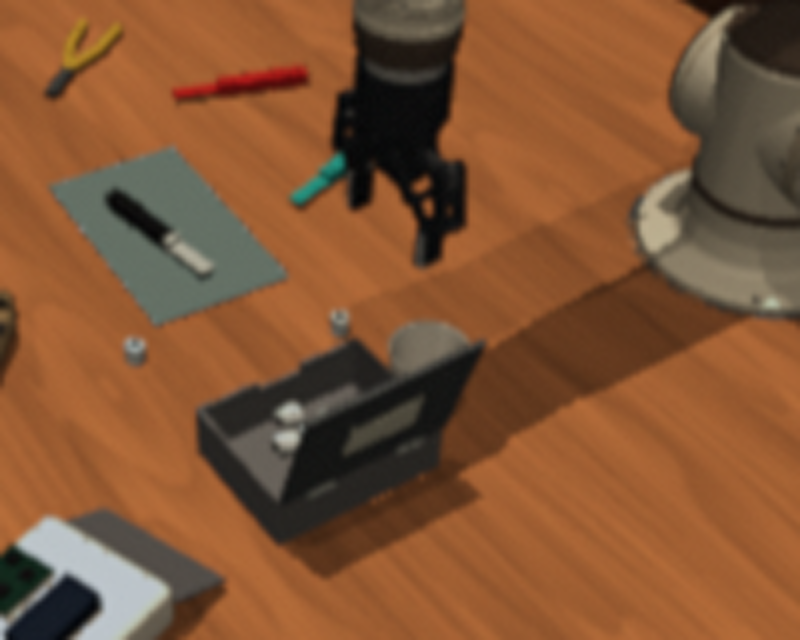

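Run:
```python
from h import *
o=get_obs(); o['ee_pos']=np.array([.4869,.0104,.2068]);o['tcp_rot']=np.array([179.28,1.65,179.76])
P=px2w('wrist',[(213,121),(297,121),(255,79),(255,165)],.072,o);print(P.round(4))
print('hex',px2w('wrist',[(130,126),(90,283),(450,299)],.02,o).round(4))
```

```text
[[ 0.4351 -0.0247  0.072 ]
 [ 0.4355  0.0474  0.072 ]
 [ 0.4014  0.0114  0.072 ]
 [ 0.4738  0.0111  0.072 ]]
hex [[ 0.4436 -0.1158  0.02  ]
 [ 0.6274 -0.1861  0.02  ]
 [ 0.6555  0.2524  0.02  ]]
```

>>> {"method": "play_rows", "body": {
  "commands": "1 -25 0 -30 0;1 -48 1 -60 0;1 -48 1 -100 0;1 -48 1 -120 0;1 -48 1 -135 0;1 -48 1 -150 0;1 -48 1 -159 0;1 -48 1 -159 0"
}}

```text
time: 41.4
ee_pos: [0.4347, 0.0113, 0.0433]
tcp_rot: [179.3, 1.2, 179.8]
wrist_force: [-0.2, -1.0, 0.5]
opening: 0.0855
```

>>> {"method": "play_rows", "body": {
  "commands": "0.7 0 0 0 0;0.5 0 0 0 0;0.5 0 0 0 0;0.5 0 0 0 0;0.5 0 0 0 0;0.5 0 0 0 0",
  "force": 30
}}

```text
time: 41.9
ee_pos: [0.4369, 0.0114, 0.0465]
tcp_rot: [179.3, 1.5, 179.8]
wrist_force: [-5.9, 0.2, 4.2]
opening: 0.0716
```

>>> {"method": "play_rows", "body": {
  "commands": "0.5 -5 0 5 0;0.5 -15 5 10 0;0.5 -30 20 12 0;0.5 -45 45 12 0;0.5 -55 70 12 0;0.5 -60 95 12 0;0.5 -60 110 12 0;0.5 -60 115 12 0;0.5 -60 115 12 0"
}}

```text
time: 42.65
ee_pos: [0.3773, 0.1272, 0.0585]
tcp_rot: [179.3, 1.5, 179.9]
wrist_force: [0.7, -0.2, -1.3]
opening: 0.0707
```

Run:
```python
from h import *
o=get_obs(); print(o['time'],o['q'].round(1),o['ee_pos'].round(4),o['tcp_rot'].round(2),o['opening'],o['wrist_force'])
w=snap('wrist','w38.png')
```

```text
42.65 [ 18.5 -18.  -29.9  76.4   0.2  18.6] [0.3773 0.1272 0.0585] [179.26   1.55 179.88] 0.0706806802661778 [ 0.65735946 -0.23519261 -1.30648309]
```

View pics/w38.png

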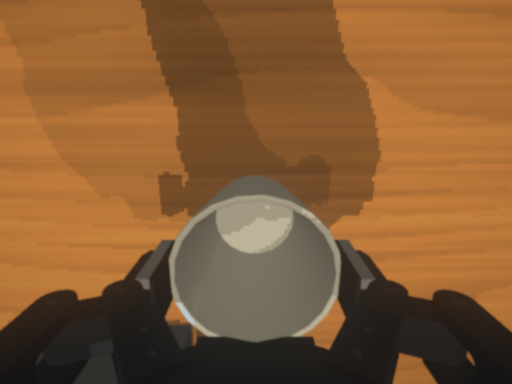

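Cup hangs upright; set it down and release.

>>> {"method": "play_rows", "body": {
  "commands": "0.5 0 0 -6 0;0.5 0 0 -11 0;0.5 0 0 -12 0;0.5 0 0 -12 0;0.7 0 0 -12 0;1 0 0 -12 0;1 0 0 -12 0;1 0 0 -12 0;1 0 0 -12 0;1 0 0 -12 0"
}}

```text
time: 43.53
ee_pos: [0.377, 0.1262, 0.0459]
tcp_rot: [179.3, 1.5, 179.8]
wrist_force: [0.3, -0.1, -0.6]
opening: 0.0854
```

>>> {"method": "play_rows", "body": {
  "commands": "1 0 0 30 0;1 0 0 60 0;1 0 0 100 0;1 0 0 140 0;1 0 0 180 0"
}}

```text
time: 43.95
ee_pos: [0.3767, 0.1262, 0.2278]
tcp_rot: [179.3, 1.5, 179.8]
wrist_force: [1.8, 0.7, 0.0]
opening: 0.0851
```

Run:
```python
from h import *
o=get_obs(); print(o['time'],o['q'].round(1),o['ee_pos'].round(4),o['tcp_rot'].round(2),o['opening'],o['wrist_force'])
w=snap('wrist','w39.png'); s=snap('scene','s39.png'); crop(s,180,100,380,300,3,'s39c.png')
```

```text
43.95 [ 18.4 -17.5 -10.8  95.    0.2  18.6] [0.3767 0.1262 0.2278] [179.29   1.48 179.76] 0.08514444319665782 [1.82189499 0.68515342 0.03011312]
```

View pics/s39c.png

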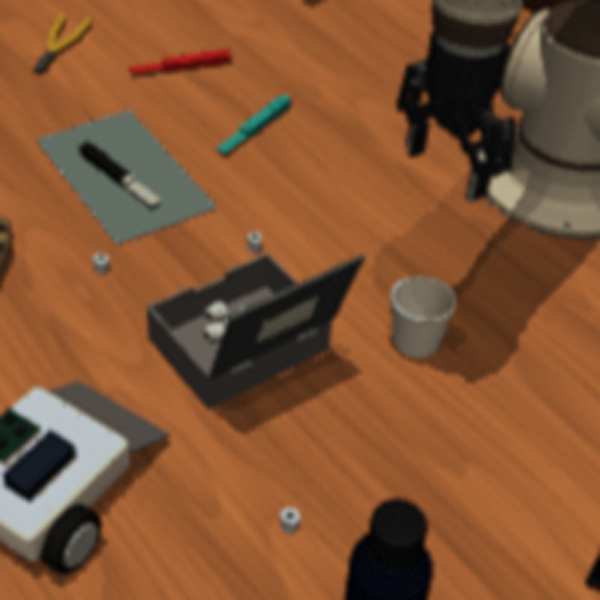

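>>> {"method": "play_rows", "body": {
  "commands": "1 30 20 0 0;1 65 40 0 0;1 100 60 0 0;1 135 80 0 0;1 175 95 0 0;1 210 110 0 0;1 245 120 -30 0;1 270 126 -70 0;1 279 126 -110 0;1 279 126 -130 0"
}}

```text
time: 44.88
ee_pos: [0.657, 0.2523, 0.0908]
tcp_rot: [179.4, 1.3, 179.8]
wrist_force: [-0.3, 0.6, -0.3]
opening: 0.0855
```

Run:
```python
from h import *
o=get_obs(); print(o['time'],o['q'].round(1),o['ee_pos'].round(4),o['tcp_rot'].round(2),o['opening'],o['wrist_force'])
w=snap('wrist','w40.png')
```

```text
44.8833 [21.  24.4 17.9 82.1  0.1 21.2] [0.657  0.2523 0.0908] [179.36   1.31 179.75] 0.08550747045286772 [-0.28978119  0.63167022 -0.3094799 ]
```

View pics/w40.png

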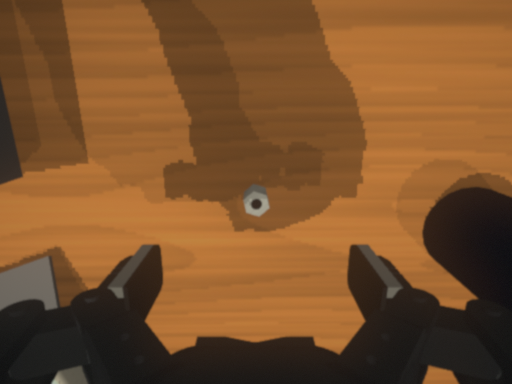

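Run:
```python
from h import *
o=get_obs(); o['ee_pos']=np.array([.657,.2523,.0908]);o['tcp_rot']=np.array([179.36,1.31,179.75])
print(px2w('wrist',[(256.5,203)],.02,o).round(4),px2w('wrist',[(424,230),(450,192)],.0,o).round(4),px2w('wrist',[(424,230)],.1,o).round(4))
t=cv2.cvtColor(cv2.imread('pics/t10.png'),4); print(px2w('top',[(140,148)],.0))
```

```text
[[0.6574 0.2531 0.02  ]] [[0.6883 0.3888 0.    ]
 [0.6563 0.4042 0.    ]] [[0.6439 0.3289 0.1   ]]
[[0.67717779 0.41601735 0.        ]]
```

>>> {"method": "play_rows", "body": {
  "commands": "1 0 1 -30 0;1 0 1 -55 0;1 0 1 -72 0;1 0 1 -83 0;1 0 1 -83 0;0 0 1 -83 0;0 0 1 -83 0;0 0 1 -83 0;0 0 1 -83 0;0 0 1 -83 0",
  "force": 50
}}

```text
time: 45.77
ee_pos: [0.6565, 0.2536, 0.0142]
tcp_rot: [179.2, 1.6, 179.8]
wrist_force: [-0.3, -0.0, -0.1]
opening: 0.0255
```

>>> {"method": "play_rows", "body": {
  "commands": "0 0 0 0 0;0 0 0 0 0;0 0 0 0 0;0 0 0 0 0;0 0 0 0 0;0 0 0 20 0;0 0 0 50 0;0 0 0 50 0"
}}

```text
time: 46.43
ee_pos: [0.6581, 0.2541, 0.069]
tcp_rot: [179.1, 1.9, 179.8]
wrist_force: [0.7, 0.0, 2.2]
opening: 0.0144
```

Run:
```python
from h import *
o=get_obs(); print(o['time'],o['q'].round(1),o['ee_pos'].round(4),o['tcp_rot'].round(2),o['opening'],o['wrist_force'])
w=snap('wrist','w41.png')
```

```text
46.4333 [21.1 24.2 15.2 79.   0.1 21.3] [0.6581 0.2541 0.069 ] [179.13   1.85 179.76] 0.01439022773669679 [0.71237076 0.03164431 2.22863741]
```

View pics/w41.png

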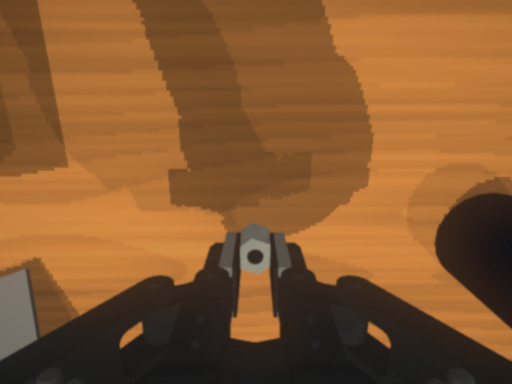

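>>> {"method": "play_rows", "body": {
  "commands": "0 0 0 40 0;0 0 0 80 0;0 0 0 120 0;0 -5 -10 155 0;0 -20 -40 170 0;0 -36 -78 170 0;0 -52 -115 170 0;0 -70 -152 170 0;0 -86 -190 170 0;0 -100 -225 170 0"
}}

```text
time: 47.32
ee_pos: [0.5547, 0.0267, 0.2323]
tcp_rot: [179.3, 1.4, 179.8]
wrist_force: [-0.6, 0.6, 0.0]
opening: 0.0142
```

>>> {"method": "play_rows", "body": {
  "commands": "0 -8 -9 -20 0;0 -8 -9 -60 0;0 -8 -9 -100 0;0 -8 -9 -140 0;0 -8 -9 -175 0;0 -8 -9 -195 0;0 -8 -9 -200 0;0 -8 -9 -200 0"
}}

```text
time: 47.98
ee_pos: [0.5468, 0.0193, 0.0312]
tcp_rot: [179.3, 1.3, 179.8]
wrist_force: [-0.0, -0.6, 0.4]
opening: 0.0144
```

>>> {"method": "play_rows", "body": {
  "commands": "0.3 0 0 0 0;0.45 0 0 0 0;0.45 0 0 0 0;0.45 0 0 0 0;0.45 0 0 30 0;0.45 0 0 70 0;0.6 0 0 110 0;1 0 0 150 0;1 0 0 170 0"
}}

```text
time: 48.73
ee_pos: [0.5492, 0.0194, 0.2092]
tcp_rot: [179.3, 1.9, 179.8]
wrist_force: [0.4, 0.2, 0.9]
opening: 0.0731
```

Run:
```python
from h import *
o=get_obs(); print(o['time'],o['q'].round(1),o['ee_pos'].round(4),o['tcp_rot'].round(2),o['opening'],o['wrist_force'])
w=snap('wrist','w42.png')
```

```text
48.7333 [ 1.7  2.5  5.  90.6  0.7  1.9] [0.5492 0.0194 0.2092] [179.27   1.88 179.76] 0.07307885827711688 [0.43393049 0.20210195 0.88199055]
```

View pics/w42.png

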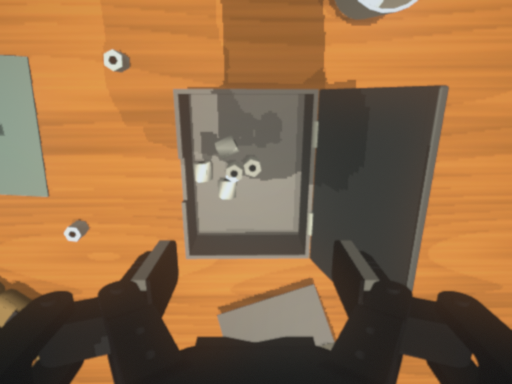

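Run:
```python
from h import *
o=get_obs(); o['ee_pos']=np.array([.5492,.0194,.2092]);o['tcp_rot']=np.array([179.27,1.88,179.76])
print(px2w('wrist',[(113,60),(72.5,234.5)],.02,o).round(4))
t=snap('top','t42.png'); crop(t,230,90,410,230,4,'t42c.png')
```

```text
[[ 0.4441 -0.1161  0.02  ]
 [ 0.6282 -0.1883  0.02  ]]
```

View pics/t42c.png

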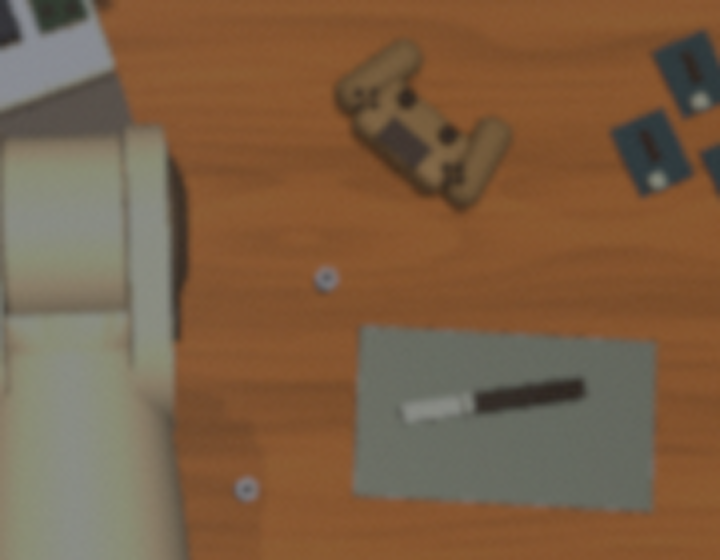

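>>> {"method": "play_rows", "body": {
  "commands": "1 10 -30 20 0;1 22 -65 20 0;1 36 -100 20 0;1 50 -135 10 0;1 65 -170 -20 0;1 79 -206 -60 0;1 79 -206 -100 0;1 79 -206 -110 0;1 79 -206 -110 0"
}}

```text
time: 49.58
ee_pos: [0.6242, -0.187, 0.0857]
tcp_rot: [179.1, 0.9, 179.7]
wrist_force: [-0.6, 0.5, -1.1]
opening: 0.0854
```

Run:
```python
from h import *
o=get_obs(); print(o['time'],o['q'].round(1),o['ee_pos'].round(4),o['tcp_rot'].round(2),o['opening'],o['wrist_force'])
w=snap('wrist','w43.png')
g=cv2.cvtColor(w,cv2.COLOR_RGB2HSV); m=((g[...,1]<70)&(g[...,2]>90)).astype(np.uint8); m[240:]=0
n,l,st,c=cv2.connectedComponentsWithStats(m)
for i in range(1,n):
    if st[i,4]>60: print(st[i],c[i].round(1),px2w('wrist',[c[i]],.02,o).round(4))
```

```text
49.5833 [-17.2  17.8   8.9  80.4   1.1 -16.8] [ 0.6242 -0.187   0.0857] [179.12   0.94 179.66] 0.08540973368453225 [-0.61085718  0.46575864 -1.14821427]
[    0     0   213   150 27938] [109.5  72.7] [[ 0.537 -0.276  0.02 ]]
[ 476   62   36  178 2801] [499.7 153.7] [[ 0.5893 -0.0221  0.02  ]]
[240 191  26  31 531] [252.6 206.3] [[ 0.6248 -0.1887  0.02  ]]
```

View pics/w43.png

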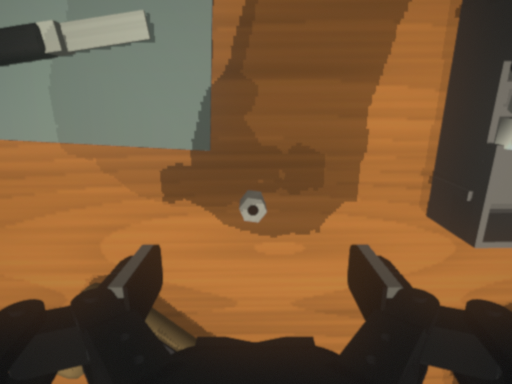

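Run:
```python
from h import *
o=get_obs(); o['ee_pos']=np.array([.6242,-.187,.0857]);o['tcp_rot']=np.array([179.12,.94,179.66])
print(px2w('wrist',[(190,345),(150,312),(253,209)],.02,o).round(4), px2w('top',[(230+465/4,90+205/4),(230+420/4,90+190/4),(230+345/4,90+110/4)],.03).round(3))
```

```text
[[ 0.7424 -0.2401  0.02  ]
 [ 0.7105 -0.2689  0.02  ]
 [ 0.6268 -0.1884  0.02  ]] [[ 0.688 -0.311  0.03 ]
 [ 0.702 -0.272  0.03 ]
 [ 0.774 -0.208  0.03 ]]
```

>>> {"method": "play_rows", "body": {
  "commands": "1 2 -1 -30 0;1 2 -1 -55 0;1 2 -1 -70 0;1 2 -1 -78 0;1 2 -1 -78 0;0 2 -1 -78 0;0 2 -1 -78 0;0 2 -1 -78 0;0 2 -1 -78 0;0 2 -1 -78 0"
}}

```text
time: 50.47
ee_pos: [0.6295, -0.1878, 0.016]
tcp_rot: [179.3, 1.5, 179.8]
wrist_force: [-0.3, -0.2, -0.1]
opening: 0.0255
```

>>> {"method": "play_rows", "body": {
  "commands": "0 0 0 0 0;0 0 0 0 0;0 0 0 0 0;0 0 0 0 0;0 0 0 0 0;0 0 0 20 0;0 0 0 60 0;0 0 0 100 0;0 0 0 100 0"
}}

```text
time: 51.22
ee_pos: [0.6318, -0.1885, 0.1238]
tcp_rot: [179.5, 2.1, 179.8]
wrist_force: [1.4, -0.3, 0.6]
opening: 0.0134
```

Run:
```python
from h import *
o=get_obs(); print(o['time'],o['q'].round(1),o['ee_pos'].round(4),o['tcp_rot'].round(2),o['opening'],o['wrist_force'])
w=snap('wrist','w44.png')
```

```text
51.2167 [-17.1  17.4  12.5  83.3   1.1 -16.9] [ 0.6318 -0.1885  0.1238] [179.45   2.08 179.76] 0.013365643876617745 [ 1.35851664 -0.29964072  0.64792469]
```

View pics/w44.png

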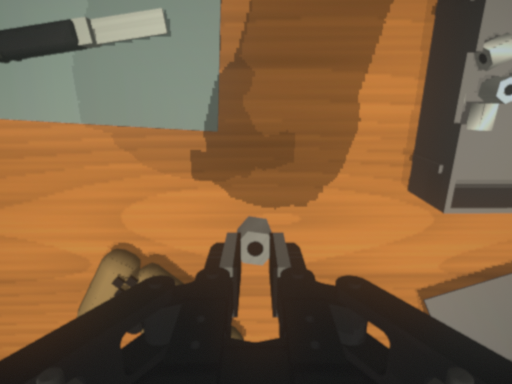

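>>> {"method": "play_rows", "body": {
  "commands": "0 -10 35 0 0;0 -20 75 0 0;0 -30 115 0 0;0 -45 155 0 0;0 -52 190 0 0;0 -52 208 -20 0;0 -52 208 -55 0;0 -52 208 -80 0;0 -52 208 -88 0;0 -52 208 -88 0"
}}

```text
time: 52.1
ee_pos: [0.5751, 0.0203, 0.0241]
tcp_rot: [179.3, 1.2, 179.8]
wrist_force: [-0.2, -0.9, 0.2]
opening: 0.0141
```

>>> {"method": "play_rows", "body": {
  "commands": "0.3 0 0 0 0;0.45 0 0 0 0;0.45 0 0 0 0;0.45 0 0 0 0;0.45 0 0 30 0;0.45 0 0 70 0;0.6 0 0 110 0;1 0 0 150 0;1 0 0 170 0"
}}

```text
time: 52.85
ee_pos: [0.5782, 0.0202, 0.2034]
tcp_rot: [179.3, 1.9, 179.7]
wrist_force: [1.1, -0.7, 1.1]
opening: 0.0732
```

Run:
```python
from h import *
o=get_obs(); print(o['time'],o['q'].round(1),o['ee_pos'].round(4),o['tcp_rot'].round(2),o['opening'],o['wrist_force'])
w=snap('wrist','w45.png'); print(px2w('wrist',[(113,60)],.02,o).round(4))
```

```text
52.85 [ 1.7  6.4  8.5 90.2  0.7  1.9] [0.5782 0.0202 0.2034] [179.26   1.89 179.75] 0.07320952722478638 [ 1.09875566 -0.70314734  1.05885213]
[[ 0.4737 -0.1129  0.02  ]]
```

View pics/w45.png

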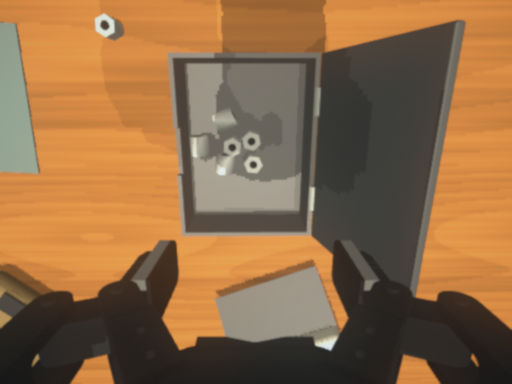

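>>> {"method": "play_rows", "body": {
  "commands": "1 -25 -25 10 0;1 -50 -50 10 0;1 -75 -75 10 0;1 -100 -100 0 0;1 -125 -125 -20 0;1 -133 -137 -60 0;1 -133 -137 -100 0;1 -133 -137 -115 0;1 -133 -137 -115 0"
}}

```text
time: 53.65
ee_pos: [0.4418, -0.1166, 0.0788]
tcp_rot: [179.2, 1.2, 179.7]
wrist_force: [0.3, 0.2, 0.2]
opening: 0.0854
```

Run:
```python
from h import *
o=get_obs(); print(o['time'],o['q'].round(1),o['ee_pos'].round(4),o['tcp_rot'].round(2),o['opening'],o['wrist_force'])
w=snap('wrist','w46.png')
g=cv2.cvtColor(w,cv2.COLOR_RGB2HSV); m=((g[...,1]<70)&(g[...,2]>90)).astype(np.uint8); m[240:]=0
n,l,st,c=cv2.connectedComponentsWithStats(m)
for i in range(1,n):
    if st[i,4]>60: print(st[i],c[i].round(1),px2w('wrist',[c[i]],.02,o).round(4))
```

```text
53.65 [-15.5  -9.  -20.4  77.7   1.1 -15.1] [ 0.4418 -0.1166  0.0788] [179.2    1.21 179.69] 0.08538214728305073 [0.25366898 0.21973358 0.24864378]
[   0  191  130   49 5913] [ 62.2 216.5] [[ 0.4464 -0.2473  0.02  ]]
[243 191  25  34 582] [255.2 207.1] [[ 0.4409 -0.1166  0.02  ]]
```

View pics/w46.png

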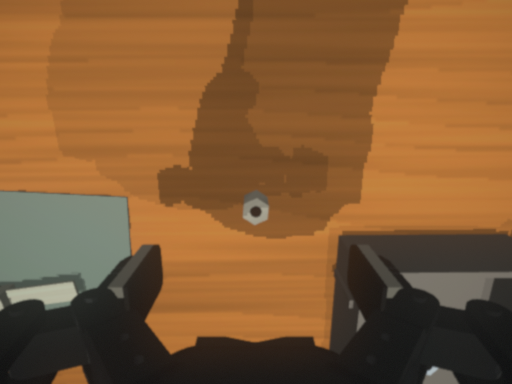

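>>> {"method": "play_rows", "body": {
  "commands": "1 1 0 -25 0;1 1 0 -50 0;1 1 0 -63 0;1 1 0 -70 0;1 1 0 -70 0;0 1 0 -70 0;0 1 0 -70 0;0 1 0 -70 0;0 1 0 -70 0;0 1 0 -70 0"
}}

```text
time: 54.53
ee_pos: [0.4455, -0.1167, 0.0127]
tcp_rot: [179.3, 1.5, 179.8]
wrist_force: [-0.2, -0.4, 0.5]
opening: 0.0256
```

>>> {"method": "play_rows", "body": {
  "commands": "0 0 0 0 0;0 0 0 0 0;0 0 0 0 0;0 0 0 0 0;0 0 0 0 0;0 0 0 20 0;0 0 0 60 0;0 0 0 110 0;0 0 0 110 0"
}}

```text
time: 55.28
ee_pos: [0.4471, -0.1172, 0.1283]
tcp_rot: [179.4, 1.9, 179.8]
wrist_force: [1.2, -0.2, -0.0]
opening: 0.0147
```

Run:
```python
from h import *
o=get_obs(); print(o['time'],o['q'].round(1),o['ee_pos'].round(4),o['tcp_rot'].round(2),o['opening'],o['wrist_force'])
w=snap('wrist','w47.png')
```

```text
55.2833 [-15.4  -9.6 -15.4  82.5   1.1 -15.1] [ 0.4471 -0.1172  0.1283] [179.39   1.9  179.76] 0.014662665062251369 [ 1.18998693 -0.1641833  -0.01715687]
```

View pics/w47.png

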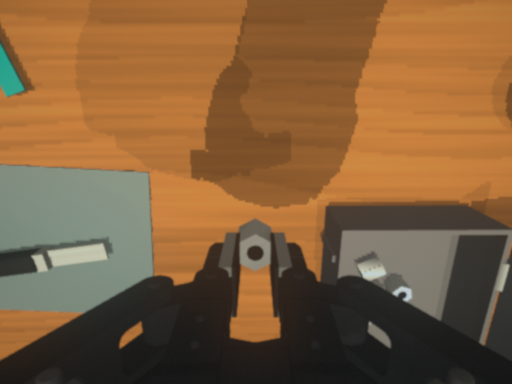

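>>> {"method": "play_rows", "body": {
  "commands": "0 12 25 0 0;0 26 55 0 0;0 40 90 0 0;0 55 120 0 0;0 68 142 0 0;0 68 142 -30 0;0 68 142 -65 0;0 68 142 -88 0;0 68 142 -92 0;0 68 142 -92 0"
}}

```text
time: 56.17
ee_pos: [0.5117, 0.0253, 0.0282]
tcp_rot: [179.3, 1.3, 179.8]
wrist_force: [-0.1, 0.2, 0.9]
opening: 0.015
```

>>> {"method": "play_rows", "body": {
  "commands": "0.3 0 0 0 0;0.45 0 0 0 0;0.45 0 0 0 0;0.45 0 0 0 0;0.45 0 0 30 0;0.45 0 0 70 0;0.3 0 0 110 0;0 0 0 150 0;0 0 0 190 0;0 0 0 210 0"
}}

```text
time: 57.0
ee_pos: [0.5139, 0.0253, 0.2461]
tcp_rot: [179.3, 1.9, 179.8]
wrist_force: [1.1, 0.6, -0.4]
opening: 0.0004
```

Run:
```python
from h import *
o=get_obs(); print(o['time'],o['q'].round(1),o['ee_pos'].round(4),o['tcp_rot'].round(2),o['opening'],o['wrist_force'])
w=snap('wrist','w48.png');s=snap('scene','s48.png'); crop(s,180,100,380,260,4,'s48c.png')
```

```text
57.0 [ 2.5 -1.5  5.1 94.7  0.7  2.7] [0.5139 0.0253 0.2461] [179.26   1.87 179.75] 0.00042447721937996014 [ 1.14119285  0.59087728 -0.36701912]
```

View pics/w48.png

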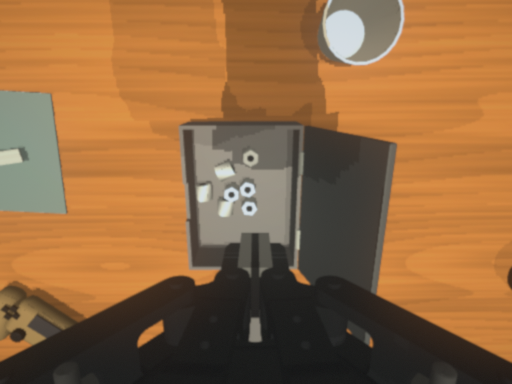

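View pics/s48c.png

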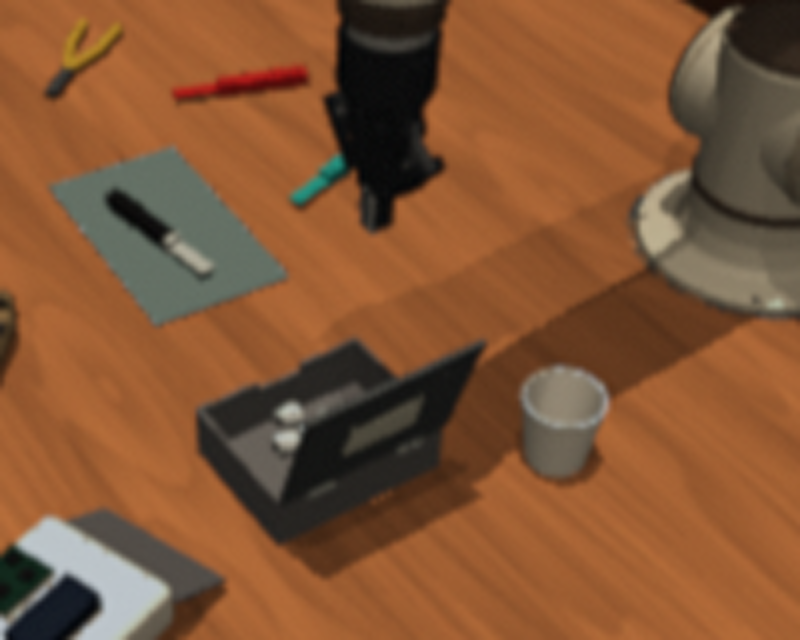

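>>> {"method": "play_rows", "body": {
  "commands": "0 10 35 5 0;0 22 75 5 0;0 34 115 5 0;0 41 150 0 0;0 41 165 -20 0;0 41 165 -60 0;0 41 165 -98 0;0 41 165 -100 0"
}}

```text
time: 57.77
ee_pos: [0.5504, 0.1896, 0.1317]
tcp_rot: [179.5, 0.9, 179.8]
wrist_force: [-0.7, 0.7, -1.7]
opening: 0.0004
```

>>> {"method": "play_rows", "body": {
  "commands": "0 0 -20 0 0;0 0 -40 0 0;0 0 -60 0 0;0 0 -78 0 0;0 0 -96 0 0;0 0 -112 0 0;0 0 -128 -2 0;0 0 -142 -4 0;0 0 -155 -9 0;0 0 -166 -16 0"
}}

```text
time: 58.6
ee_pos: [0.5548, 0.0233, 0.1258]
tcp_rot: [179.3, 1.6, 179.7]
wrist_force: [0.2, 0.9, 0.3]
opening: -0.0
```

Run:
```python
from h import *
o=get_obs(); print(o['time'],o['q'].round(1),o['ee_pos'].round(4),o['tcp_rot'].round(2),o['opening'],o['wrist_force'])
s=snap('scene','s49.png'); crop(s,200,110,340,220,5,'s49c.png')
```

```text
58.6 [ 2.1  3.2 -3.5 81.6  0.7  2.3] [0.5548 0.0233 0.1258] [179.26   1.63 179.73] -3.1337912770357875e-05 [0.22614117 0.91743602 0.29109678]
```

View pics/s49c.png

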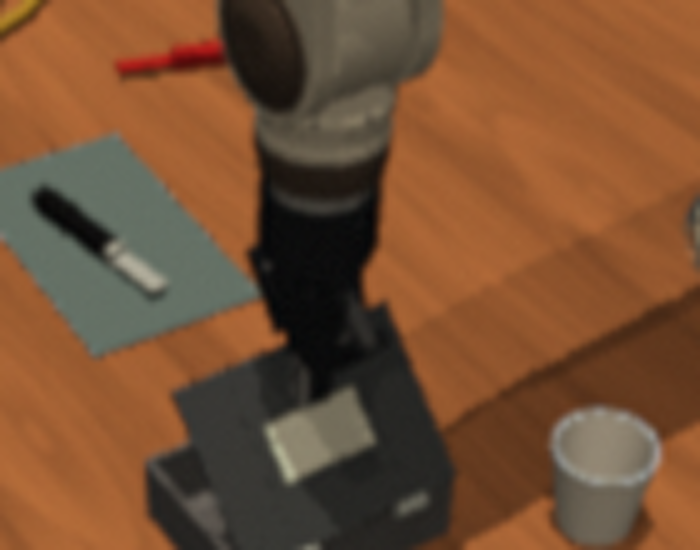

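Lid is coming down at ~40°. Follow the arc and press.

>>> {"method": "play_rows", "body": {
  "commands": "0 0 -9 -7 0;0 0 -17 -15 0;0 0 -24 -26 0;0 0 -29 -38 0;0 0 -32 -50 0;0 0 -33 -60 0;0 0 -33 -65 0;0 0 -33 -65 0"
}}

```text
time: 59.32
ee_pos: [0.5539, -0.0092, 0.0613]
tcp_rot: [179.4, 1.6, 179.7]
wrist_force: [-10.0, -3.8, 22.0]
opening: 0.0003
```

>>> {"method": "play_rows", "body": {
  "commands": "0 0 0 8 0;0 0 -18 12 0;0 0 -35 12 0;0 0 -35 6 0;0 0 -35 2 0;0 0 -35 0 0;0 0 -35 0 0"
}}

```text
time: 59.9
ee_pos: [0.5543, -0.0442, 0.0611]
tcp_rot: [179.4, 1.6, 179.7]
wrist_force: [-8.5, -7.3, 21.5]
opening: -0.0001
```

>>> {"method": "play_rows", "body": {
  "commands": "0 0 0 20 0;0 0 -30 60 0;0 0 -60 100 0;0 0 -95 140 0;0 0 -130 160 0;0 0 -165 165 0;0 0 -190 165 0;0 0 -190 165 0"
}}

```text
time: 60.57
ee_pos: [0.5544, -0.2387, 0.2242]
tcp_rot: [179.4, 1.5, 179.5]
wrist_force: [1.6, 0.1, -1.2]
opening: -0.0001
```

Run:
```python
from h import *
o=get_obs(); print(o['time'],o['q'].round(1),o['ee_pos'].round(4),o['tcp_rot'].round(2),o['opening'],o['wrist_force'])
w=snap('wrist','w50.png');s=snap('scene','s50.png'); crop(s,200,110,340,220,5,'s50c.png')
b=np.clip(w.astype(float)*2,0,255).astype(np.uint8); crop(b,300,60,512,260,3.5,'w50c.png')
```

```text
60.5667 [-23.9  11.1  16.1  93.8   1.2 -23.4] [ 0.5544 -0.2387  0.2242] [179.39   1.54 179.54] -0.0001316847706795788 [ 1.60745583  0.10288022 -1.19483174]
```

View pics/s50c.png

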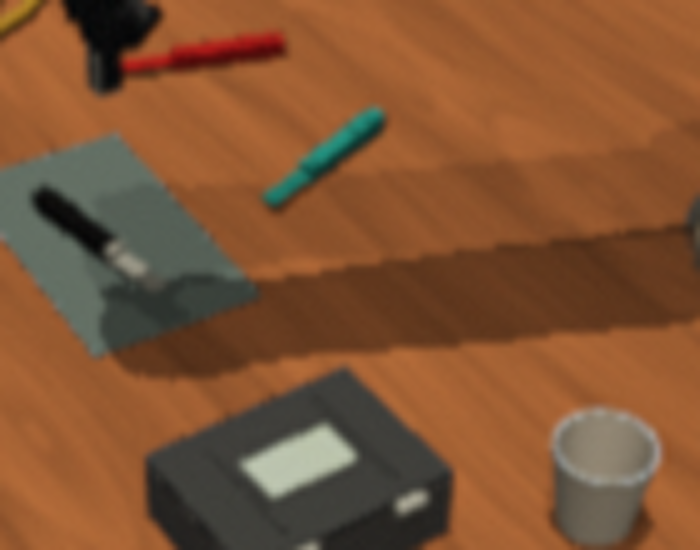

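View pics/w50c.png

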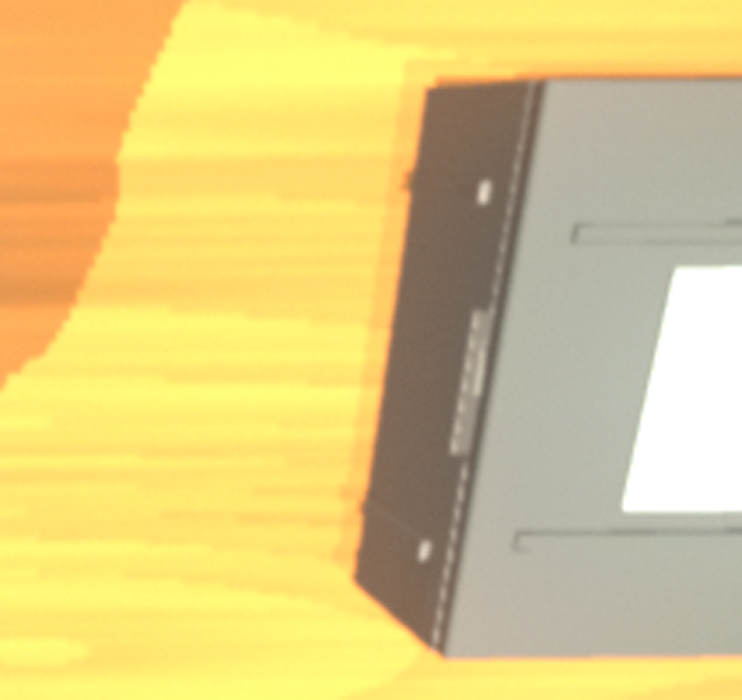

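View pics/s50.png

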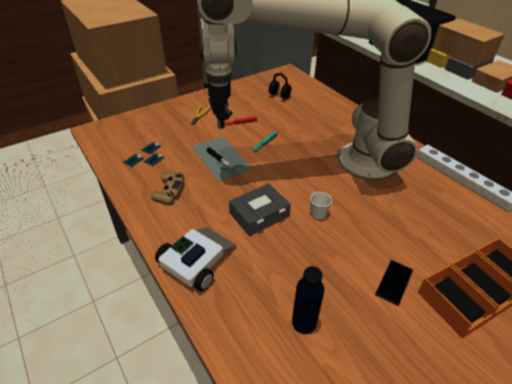

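Run:
```python
from h import *
t=snap('top','t51.png'); crop(t,90,90,410,260,2.4,'t51c.png')
```

```text
(no output)
```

View pics/t51c.png

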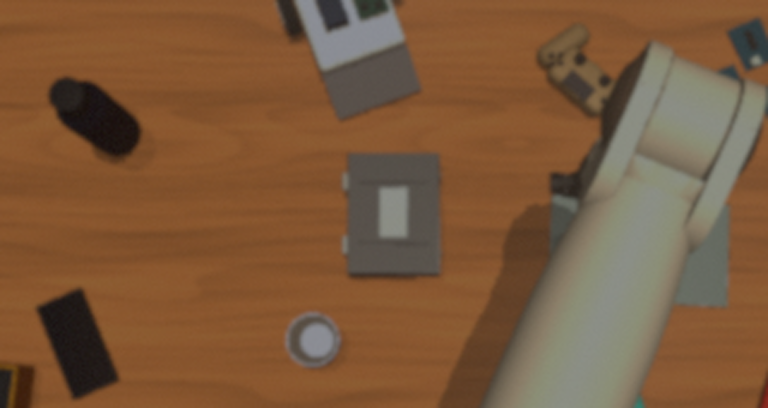

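The top view shows the lid shut, the cup upright and empty at (313,340) in the crop, and no loose hexes. The flask, phone and gamepad have not moved.

Run:
```python
from h import *
print(job_done())
```

```text
the job is handed in; nothing more can be done
None
```

The job is done and handed in at about 61 s of the 210 s allowed.

**What I did**
- I pried the lid open at the notch with the opener's blade, swung it to about 108°, and laid the opener back on its mat.
- I tipped the cup over the case's side wall, which poured its 4 hexes in. I then picked up the 3 loose hexes and dropped them in too.
- I pushed the lid down from behind and pressed it at the front edge. I finished with the gripper clear of everything.

**What went wrong on the way**
- **Cup dropped:** the cup slipped out of the grip during the pour and landed upside down inside the case. I took it out, turned it over against the case wall, and stood it upright on the bench at about (0.38, 0.13). While I turned it, the wrist force peaked at about 30 N, and part of that came from the rim pressing on the gripper body, which has a 40 N limit.
- **Tilted tool:** early on, a turn ran the last joint to its limit and tilted the tool by 9°. I levelled it to about 1.5° before using it.
- **Moved hex:** one loose hex had moved about 7 cm while the robot was away from it. I found it again and picked it up.

**Last checks**
- The last picture taken before shutting showed 7 hexes in the case. No hexes were left on the bench.
- The fingertips read the lid top at 61.1 mm at the front edge, against 61.5 mm when fully shut. Only the thin seam seen at the start remains.
- The cup is upright and empty, and the opener is on the mat.
- The flask, gamepad and phone look unmoved.
- None of these last checks failed or disagreed.

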